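# Store a sample cylinder in an empty cell of a dust-flap crate

## Robot

A 6-joint arm with a two-finger parallel gripper is mounted at the origin on the work surface. World frame = base frame: x ahead of the robot, y to its left, z up, the work surface at z = 0. Lengths are in mm, angles in degrees, forces in N, time in s.
With the tool pointing down it reaches from about 350 to 850 mm from the base axis. Payload 8.1 kg.
Tool frame: the origin (TCP) lies at the very end of the fingers, on their centre line; the grasp point (between the pads) lies 19 mm behind it; z points along the fingers, y is the direction in which the jaws open and shut (so a half turn about z gives the same grasp; the last joint's range is limited). The gripper opens to 85 mm and grips with 20 to 120 N. Pads are 22 mm wide; open, the fingers measure 114 mm over their backs; the gripper's body (76 mm by 85 mm) begins 54 mm behind the grasp point. The pads swing forward as they close: fully open they stand 13 mm farther back than shut.
Start: joints at [60.31, 7.471, 85.268, -0, 87.261, -4.893], TCP at [251.628, 544.691, 202.892] pointing down, gripper open.
Joint ranges: [-169.43, 169.43], [-51.17, 129.36], [1.28, 143.12], [-76.62, 256.62], [0, 156.53], [-152.29, 152.29]. Speed limits (degrees/s): [136.94, 136.94, 159.86, 180, 180, 180].

## Interface

Orientations are given as [roll, pitch, yaw] about the fixed x, y, z axes, in that order (R = Rz(yaw) Ry(pitch) Rx(roll)).
In Python, from bench import r gives the robot as it stands.
- The arm moves only by the shell command python3 -m crank 'ROWS' [OPENING] [FORCE]. ROWS is JSON, a list that holds one entry, the list of rows, each a list of 6 numbers: the shift along the tool's x, y, z in m, then the turn, a rotation vector about the tool's x, y, z in rad. A call has 1 to 10 rows; each row is the pose to reach, as a shift and turn from the pose measured when the call began, along the tool's axes at that moment; what a row does not reach only later rows make up. A row lasts 1/8 s, in which the tool goes at most 62.5 mm and 10.7 degrees, less where a joint would pass 70% of its speed; a pose out of reach is approached as far as the arm can. A call with a gripper value outside its range is refused whole. OPENING is the closure, from 0 (fully open) to 1 (shut), set as the call begins (- or left out, the last holds). The fingers move at their own pace and stop on an object; FORCE is the grip in N (left out, the last holds). Time passes only in rows, so rows that repeat a pose let the fingers close. It gives the time, the measured TCP pose, the force and the opening at its end, in the units of the state.
- r.sense(): the state, without advancing time (a new reading comes with each control period).
- r.snapshot(name): name is "scene" or "top" or "wrist"; returns (picture, depth): 400x640x3 uint8, blue, green, red; 400x640 float32, mm along the optical axis (not along the pixel's ray), 0 where there is no reading.
- r.get_calibration(name): a dict with "mtx" (3x3 intrinsics, pixels), "cam_to_world" (4x4, takes a point from camera to world coordinates). Camera axes: x right, y down, z forward; pixel columns grow to the right and rows downward; lengths in mm; the calibration is good to about 2 mm. A picture is of the moment at which its call begins: read the wrist's pose just before it. get_calibration takes no time and is no camera call; for the wrist camera it gives the pose at the moment of the call.
- r.hand_in(): hands the job in, once; it reports no verdict.
Trained networks look in the newest picture that a camera, given by its name, has taken for a name from the list of things; names that differ only in an ending like _2 or _b are one class to them, and where a whole thing is asked for, a point or a joint stands for the part that bears it (a point fixed in the world has none). Each returns a list of dicts, best first, with "conf" (0 to 1); they miss things now and then, are a little off and sometimes report something else, mostly with a low value. They report only what shows in the picture. A call takes as long as a camera call.
- r.look_for(thing, camera): "extent" ([left, top, right, bottom] in pixels, round what is visible of it).
- r.landmark_of(thing, camera): "pixel" ([column, row] in pixels: a listed point, or the origin of a listed thing).
The state is a dict: "time": time; "joint_pos": joint angles; "qd": joint speeds; "joint_efforts": joint torques, N m; "tool_pos": TCP position; "tcp_rot": TCP orientation; "ft_force": force on the tool from outside, world axes, zero at the start; "wrist_torque": the same for the moment, N m; "finger_gap": finger opening in mm.
Only numpy, scipy, OpenCV 4.12 (cv2) and the standard library are available. Lean on these libraries where they do the work, as an engineer would, in place of code of your own. Each camera call takes 0.05 s, during which the arm holds its last target.

## Task

Store the loose steel sample cylinder upright, cap up, in an empty cell of the grey storage crate; the closed dust flaps hide which cells already hold a short cylinder, so feel for an empty one by pressing on the flaps. To change your grip, first lay the cylinder in the sloped cradle with its foot against the ledge and its cap up the slope and let go, then take it by the cap and lower it through the flap, without dropping it, until it stands on the cell's floor. Leave the cylinder already standing in the crate and the gauge, beaker, bottle and wrench where they are.

Things in the scene. Friction and masses are not known exactly. Their poses are not given: they have to be found in the camera images.
- cylinder: loose bare-steel gas sample cylinder, 140 mm long, about 0.35 kg, lying on the bench on its hex flats (axis 13.5 mm up). Origin on the axis at mid-length; z runs along it from foot to cap. In order: round foot stub 20 mm across, 12 long; hex 27 mm across flats (31 over corners), 12 long; round barrel 22 across, 70 long, centred on the origin; the same hex, 12 long; round grooved cap 20 across, 34 long
- cylinder_foot (a point): centre of the cylinder's foot end face (the end with the short stub), 70 mm from its origin along -z
- cylinder_cap (a point): centre of the cylinder's cap end face (the end with the long round cap), 70 mm from its origin along +z
- crate: fixed grey plastic storage crate, 124 (its x) x 184 (its y) x 104 mm high, origin at the centre of its underside, z up. Six cells in 2 rows of 3, each 42 mm (x) x 40 mm (y) inside, floor 6 mm above the bench. A 40 x 38 x 2.5 mm aluminium dust flap closes each cell, 1 mm below the crate's top, hinged at the cell's +x edge: pressed, its -x edge swings down into the cell
- cell0 (a point): centre of the mouth of the crate cell at x = -31, y = -62 mm (crate axes), level with the crate's top, 104 mm above the bench; closed flap. A light spring shuts each flap: it gives way under 0.5 N at its middle, 3 N close to the hinge
- cell1 (a point): same for the cell at x = -31, y = 0; closed flap. Of the five cells with closed flaps three hold a short cylinder and two are empty; which ones changes every time
- cell2 (a point): same for the cell at x = -31, y = +62 mm; closed flap. Over a short cylinder a flap stops firmly after about 4 mm of pressing at its middle (8 mm at its free edge); in an empty cell it swings right down
- cell3 (a point): same for the cell at x = +31, y = -62 mm; closed flap
- cell4 (a point): same for the cell at x = +31, y = 0, plainly taken: a cylinder like the loose one stands 42 mm out of it and holds its flap open
- cell5 (a point): same for the cell at x = +31, y = +62 mm; closed flap
- cradle: fixed sheet-steel sloped cradle on an 80 x 140 x 4 mm base plate, origin at bench level, z up. Its bed, 48 mm wide, 104 long, slopes at 45 degrees, rising towards the cradle's +y, with a 19 mm high ledge square to it at the lower end. Low side tabs (6 mm high, 42 apart) near both ends leave the middle 58 mm free for fingers. A cylinder lies on its hex flats, axis 13.5 mm off the bed
- cradle_seat (a point): where the centre of the cylinder's foot face belongs: against the ledge, 35 mm above the bench, 50 mm from the cradle's origin along its -y. From there the cylinder's axis rises at 45 degrees towards the cradle's +y; its middle lies above the cradle's origin, 84.5 mm over the bench, and its cap sticks out past the bed's upper end. It slides down to the ledge by its own weight
- stored: the like cylinder (140 mm) standing in cell4, origin at its mid-length, z up; to be left in place
- gauge: bystander: round pressure gauge, 58 mm dial on a 34 x 40 mm brass block, 95 mm high, origin under its centre
- beaker: bystander: glass beaker, 60 mm across, 70 mm high, origin under its centre
- bottle: bystander: amber glass bottle, 54 mm across, 115 mm high, origin under its centre
- wrench: bystander: steel wrench, 160 mm long, lying flat along its x axis

How it is judged:
By the outcome, as a careful person would: the job done as asked, in the order asked, and still so for the second after the job is handed in, with the robot touching nothing.
It also fails if it takes over 72 s, if anything falls off the work surface, if the arm or the gripper's body presses on something with over 40 N, if the wrist force passes 120 N, or if a joint passes its speed limit or range.

## Working session

There is one attempt and no reset: what is moved stays moved. The work goes in short steps, Python scripts to look and compute and a shell command to move; the robot and the scene stay as the last step left them, time stands still between calls to the robot, and variables do not carry over. Pictures are saved under pics/ and viewed, and the job is handed in when it is done.

```bash
ls; mkdir -p pics; cat > h.py <<'E'
import numpy as np, cv2
from scipy.spatial.transform import Rotation as R
from bench import r
def snap(c,name):
    p,d=r.snapshot(c); cv2.imwrite('pics/%s.png'%name,p); np.save('pics/%s_d.npy'%name,d)
    cal=r.get_calibration(c); np.savez('pics/%s_cal.npz'%name,m=np.array(cal['mtx']),T=np.array(cal['cam_to_world']))
    return p,d,cal
def world(px,depth,cal):
    m=np.array(cal['mtx']);T=np.array(cal['cam_to_world'])
    v=np.linalg.inv(m)@np.array([px[0],px[1],1.])*depth
    return (T@np.append(v,1))[:3]
def ray_z(px,z,cal):
    T=np.array(cal['cam_to_world']);a=T[:3,3];b=world(px,1000.,cal)
    return a+(b-a)*(z-a[2])/(b[2]-a[2])
def proj(P,cal):
    T=np.array(cal['cam_to_world']);q=np.linalg.inv(T)@np.append(P,1);u=np.array(cal['mtx'])@q[:3];return u[:2]/u[2]
E
python3 - <<'E'
from h import *
print(r.sense())
for c in ('scene','top'):
    p,d,cal=snap(c,c+'0'); print(c,np.array(cal['cam_to_world']).round(2).tolist(),cal['mtx'])
    for t in ['cylinder','cylinder_foot','cylinder_cap','crate','cell0','cell1','cell2','cell3','cell4','cell5','cradle','cradle_seat','stored']:
        L=r.landmark_of(t,c)[:2]
        print(t,[(np.round(l['pixel'],1).tolist(),round(l['conf'],2)) for l in L])
print(r.sense()['time'])
E
```

```text
pics
{'time': 0.0, 'joint_pos': array([ 6.03112365e+01,  7.51563638e+00,  8.53292551e+01,  2.41542583e-04,
        8.72633259e+01, -4.89170249e+00]), 'qd': array([ 0.03929383,  0.10079339,  0.00036921,  0.06537913, -0.07884303,
        0.00257329]), 'joint_efforts': array([ 6.70451846e-04, -5.69374144e+01, -5.00564110e+01, -1.70991193e-04,
        1.43688364e-02, -8.55810143e-07]), 'tool_pos': array([251.30337581, 544.16003306, 201.83922878]), 'tcp_rot': array([-1.79892197e+02, -9.46834316e-03,  1.55202918e+02]), 'ft_force': array([0.31300198, 0.35037595, 0.61489197]), 'wrist_torque': array([-0.02838205, -0.00788917,  0.02153932]), 'finger_gap': 85.45910370030956}
scene [[-0.72, 0.51, -0.47, 1000.42], [0.69, 0.55, -0.47, 434.66], [0.02, -0.66, -0.75, 791.67], [0.0, 0.0, 0.0, 1.0]] [[401.69558472   0.         307.9466893 ]
 [  0.         401.69558472 197.83626683]
 [  0.           0.           1.        ]]
cylinder [([249.0, 148.6], 0.83)]
cylinder_foot [([227.1, 154.8], 0.59), ([431.3, 253.2], 0.36)]
cylinder_cap [([275.4, 152.9], 0.95)]
crate [([390.7, 274.7], 0.65)]
cell0 [([406.9,
[... 552 characters left out ...]
        319.48436223]
 [  0.         446.7588206  194.03043906]
 [  0.           0.           1.        ]]
cylinder [([438.9, 224.5], 0.95)]
cylinder_foot [([459.2, 204.1], 0.6)]
cylinder_cap [([417.5, 247.0], 0.89), ([236.1, 219.3], 0.31)]
crate [([216.3, 210.8], 0.56)]
cell0 [([207.1, 192.1], 0.8), ([177.2, 196.0], 0.76)]
cell1 [([207.1, 192.1], 0.8), ([177.2, 196.0], 0.76)]
cell2 [([207.1, 192.1], 0.8), ([177.2, 196.0], 0.76)]
cell3 [([207.1, 192.1], 0.8), ([177.2, 196.0], 0.76)]
cell4 [([207.1, 192.1], 0.8), ([177.2, 196.0], 0.76)]
cell5 [([207.1, 192.1], 0.8), ([177.2, 196.0], 0.76)]
cradle [([341.2, 203.4], 0.92)]
cradle_seat [([363.0, 205.4], 0.84)]
stored [([210.3, 194.8], 0.77)]
1.4
```

View pics/scene0.png

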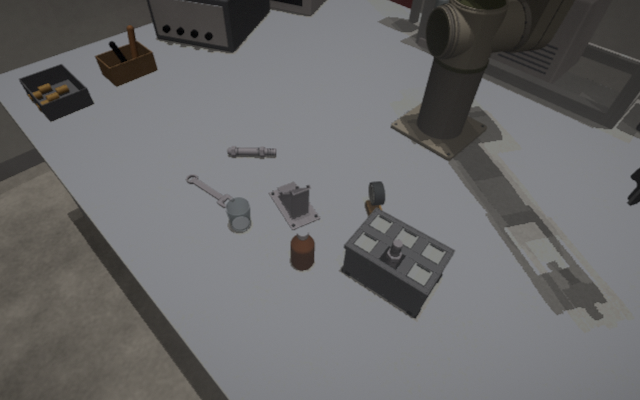

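View pics/top0.png

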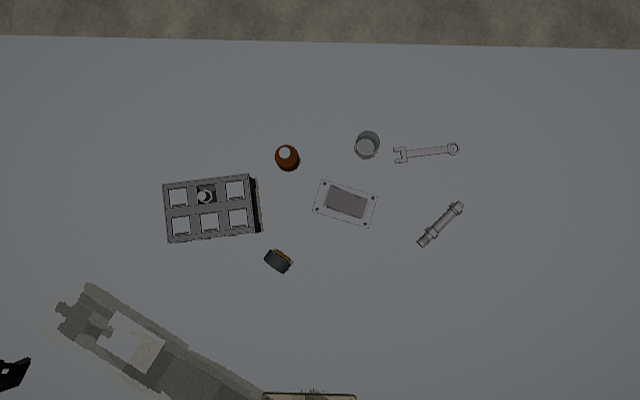

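```bash
python3 - <<'E'
from h import *
for n in ('top0','scene0'):
    d=np.load(f'pics/{n}_d.npy');c=np.load(f'pics/{n}_cal.npz');cal=dict(mtx=c['m'],cam_to_world=c['T'])
    v,u=np.mgrid[0:400,0:640]; m=c['m']
    P=np.stack([(u-m[0,2])/m[0,0]*d,(v-m[1,2])/m[1,1]*d,d],-1)@c['T'][:3,:3].T+c['T'][:3,3]
    np.save(f'pics/{n}_P.npy',P)
    ok=d>0
    def rect(mask,name):
        # largest component
        k,l,s,ce=cv2.connectedComponentsWithStats(mask.astype(np.uint8))
        i=1+np.argmax(s[1:,4]); q=P[l==i]
        (cx,cy),(w,h),a=cv2.minAreaRect(q[:,:2].astype(np.float32))
        print(n,name,s[i,4],np.round([cx,cy,w,h,a],1),'z',np.round([np.median(q[:,2]),q[:,2].min(),q[:,2].max()],1))
    X,Y,Z=P[...,0],P[...,1],P[...,2]
    rect(ok&(Z>92)&(Z<112)&(X>330)&(X<620)&(Y>80)&(Y<400),'crate')
    rect(ok&(Z>9)&(Z<40)&(Y<-150)&(Y>-420)&(X>300)&(X<480),'cyl')
    rect(ok&(Z>30)&(Z<130)&(Y<0)&(Y>-170)&(X>380)&(X<560),'cradle bed')
    rect(ok&(Z>2)&(Z<130)&(Y<20)&(Y>-170)&(X>380)&(X<560),'cradle all')
    print('bench',np.median(Z[ok&(abs(Z)<15)]))
L=cv2.imread('pics/top0.png'); 
a=cv2.resize(L[170:280,300:480],None,fx=4.4,fy=4.4,interpolation=3); cv2.imwrite('pics/topA.png',cv2.convertScaleAbs(a,alpha=1.5))
a=cv2.resize(L[160:280,150:310],None,fx=4.5,fy=4.5,interpolation=3); cv2.imwrite('pics/topB.png',cv2.convertScaleAbs(a,alpha=1.5))
L=cv2.imread('pics/scene0.png'); a=cv2.resize(L[130:270,210:340],None,fx=4.2,fy=4.2,interpolation=3); cv2.imwrite('pics/sceneA.png',cv2.convertScaleAbs(a,alpha=1.5))
E
```

```text
top0 crate 5000 [524.4 229.8 130.7 192.5   8.8] z [104.1  92.1 111.9]
top0 cyl 140 [ 469.1 -265.5   22.3   47.    33.3] z [22.  12.5 28.8]
top0 cradle bed 473 [547.3 -63.8  75.7  44.8  75.8] z [ 62.2  30.1 104.1]
top0 cradle all 1340 [528.6 -69.5 149.7  72.1  85.9] z [  8.8   2.  104.1]
bench 0.39672066379603166
scene0 crate 4732 [526.2 227.9 132.7 190.8   8.9] z [103.9  92.  112. ]
scene0 cyl 76 [ 471.8 -262.9   18.    42.    41.4] z [21.   9.5 28.9]
scene0 cradle bed 285 [547.1 -71.9  92.2  46.5  76.3] z [ 49.8  30.1 103.5]
scene0 cradle all 601 [515.3 -73.9  89.4 154.5   0. ] z [ 29.1   2.  103.5]
bench 0.4101426213619561
```

View pics/topA.png

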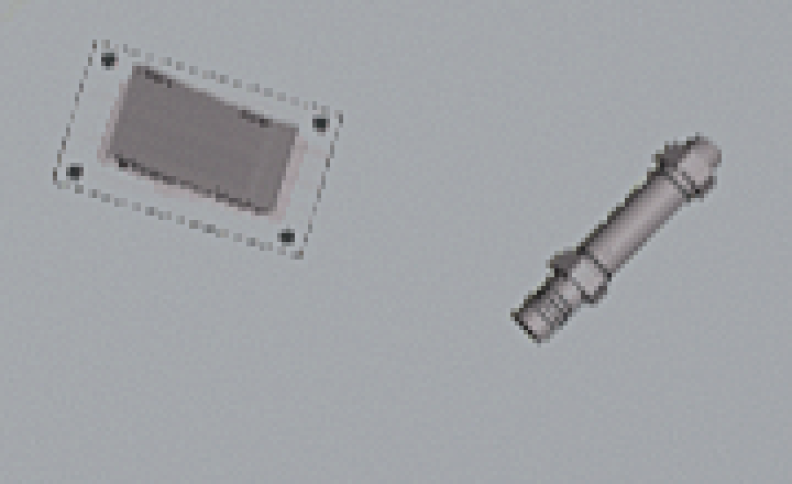

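View pics/topB.png

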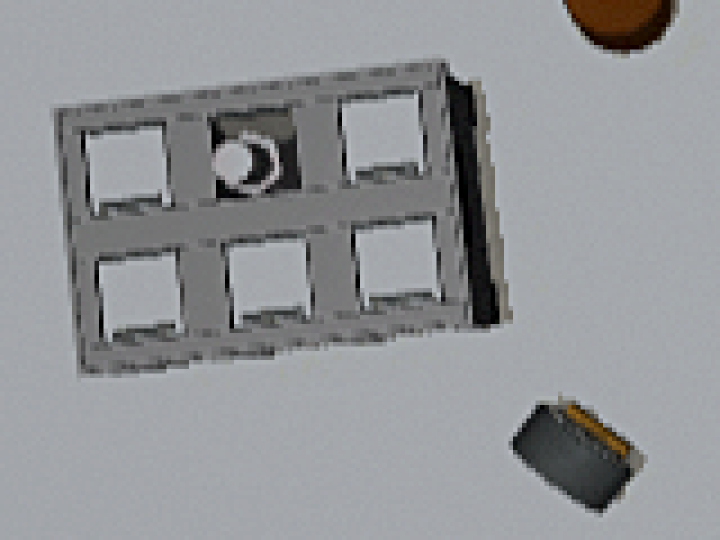

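View pics/sceneA.png

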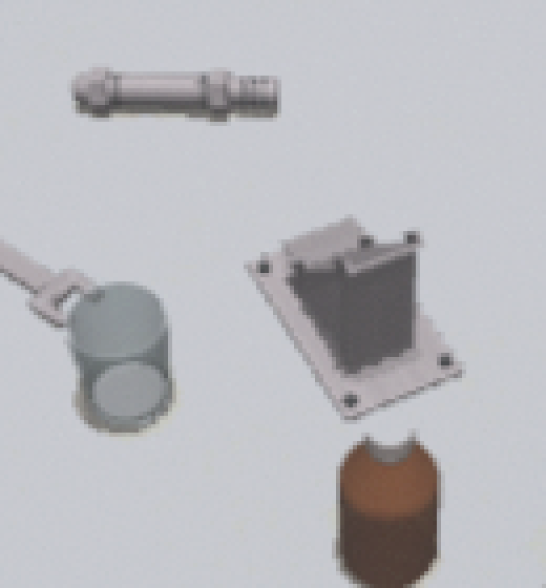

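```bash
python3 - <<'E'
from h import *
c=np.load('pics/top0_cal.npz');cal=dict(mtx=c['m'],cam_to_world=c['T'])
def fit(pts,s,o,z,model,name):
    W=np.array([ray_z(np.array(p)/s+np.array(o)-0.5+0.5/s,z,cal)[:2] for p in pts]);M=np.array(model,float)
    a=M-M.mean(0);b=W-W.mean(0);th=np.arctan2((a[:,0]*b[:,1]-a[:,1]*b[:,0]).sum(),(a*b).sum())
    Q=np.array([[np.cos(th),-np.sin(th)],[np.sin(th),np.cos(th)]]);t=W.mean(0)-Q@M.mean(0)
    print(name,t.round(1),np.degrees(th).round(2),'res',(W-M@Q.T-t).round(1).tolist()); return Q,t
Q,t=fit([(57,108),(445,65),(467,325),(80,372)],4.5,(150,160),104,[(62,92),(62,-92),(-62,-92),(-62,92)],'crate')
for i,(x,y) in enumerate([(-31,-62),(-31,0),(-31,62),(31,-62),(31,0),(31,62)]): print('cell',i,(Q@[x,y]+t).round(1))
Q,t=fit([(95,42),(342,115),(300,257),(55,182)],4.4,(300,170),4,[(40,70),(40,-70),(-40,-70),(-40,70)],'cradle')
print('seat',(Q@[0,-50]+t).round(1), 'lm seat',ray_z((363,205.4),35,cal).round(1))
for n,p in (('foot',(459.2,204.1)),('mid',(438.9,224.5)),('cap',(417.5,247))): print(n,ray_z(p,13.5,cal).round(1))
for n,p in (('foot',(712,152)),('cap',(527,328))): print(n,ray_z(np.array(p)/4.4+[300,170],15,cal).round(1))
for b in ('gauge','beaker','bottle','wrench'):
    for l in r.landmark_of(b,'top')[:1]: print(b,ray_z(l['pixel'],0,cal).round(0),l['conf'])
c2=np.load('pics/scene0_cal.npz');cal2=dict(mtx=c2['m'],cam_to_world=c2['T'])
for n,p in (('foot',(227.1,154.8)),('mid',(249,148.6)),('cap',(275.4,152.9))): print('scene',n,ray_z(p,13.5,cal2).round(1))
E
```

```text
crate [524.8 228.6] 7.89 res [[1.4, 2.1], [1.6, -2.4], [-0.6, -0.8], [-2.3, 1.1]]
cell 0 [502.6 163. ]
cell 1 [494.1 224.4]
cell 2 [485.6 285.8]
cell 3 [564.  171.5]
cell 4 [555.5 232.9]
cell 5 [547.  294.3]
cradle [548.2 -71.9] -15.31 res [[-0.1, 0.2], [0.2, 0.1], [-0.2, 0.7], [0.1, -1.1]]
seat [ 535.  -120.1] lm seat [ 542.6 -113.1   35. ]
foot [ 552.6 -342.3   13.5]
mid [ 503.3 -294.4   13.5]
cap [ 449.4 -244.4   13.5]
foot [ 551.6 -348.    15. ]
cap [ 455.2 -249.3   15. ]
gauge [405.  77.   0.] 0.93
beaker [ 557. -348.    0.] 0.73
bottle [ 676. -267.    0.] 0.73
wrench [ 681. -267.    0.] 0.9
scene foot [ 565.7 -332.5   13.5]
scene mid [ 503.5 -311.    13.5]
scene cap [ 459.6 -244.8   13.5]
```

```bash
cat >> h.py <<'E'
def go(pos,rot=None):
    s=r.sense();Rc=R.from_euler('xyz',s['tcp_rot'],degrees=True)
    Rt=Rc if rot is None else (rot if isinstance(rot,R) else R.from_euler('xyz',rot,degrees=True))
    d=Rc.inv().apply(np.array(pos)-s['tool_pos'])/1000; v=(Rc.inv()*Rt).as_rotvec()
    n=max(np.linalg.norm(d)/.0625,np.degrees(np.linalg.norm(v))/10.7)
    print('row',d.round(4).tolist(),v.round(3).tolist(),'min rows %.1f'%n)
def st():
    s=r.sense();print('t %.2f'%s['time'],'tcp',s['tool_pos'].round(1),s['tcp_rot'].round(1),'F',s['ft_force'].round(1),'gap %.1f'%s['finger_gap'],'q',s['joint_pos'].round(1))
E
python3 - <<'E'
from h import *
cal=r.get_calibration('wrist');T=np.array(cal['cam_to_world']);s=r.sense()
Rc=R.from_euler('xyz',s['tcp_rot'],degrees=True)
print('cam in tool',Rc.inv().apply(T[:3,3]-s['tool_pos']).round(1),(Rc.as_matrix().T@T[:3,:3]).round(2).tolist(),cal['mtx'])
go([500,240,240],[180,0,97.9])
go([500,240,240],[180,0,157.9])
E
```

```text
cam in tool [  80.8   -0.5 -171.2] [[0.0, -0.95, -0.31], [1.0, 0.0, 0.0], [-0.0, -0.31, 0.95]] [[294.04314528   0.         322.02522063]
 [  0.         294.04314528 197.84114872]
 [  0.           0.           1.        ]]
row [-0.3533, -0.1724, -0.0371] [-0.0, 0.0, 1.0] min rows 6.3
row [-0.3533, -0.1724, -0.0371] [-0.0, -0.0, -0.047] min rows 6.3
```

```bash
python3 -m crank '[[[-0.055,-0.027,-0.006,0,0,0.15],[-0.11,-0.054,-0.012,0,0,0.31],[-0.165,-0.081,-0.018,0,0,0.47],[-0.22,-0.108,-0.024,0,0,0.63],[-0.275,-0.135,-0.03,0,0,0.8],[-0.33,-0.162,-0.036,0,0,0.95],[-0.353,-0.172,-0.037,0,0,1.0],[-0.353,-0.172,-0.037,0,0,1.0]]]' 1 30; python3 - <<'E'
from h import *
p,d,cal=snap('wrist','w1'); st()
for i in range(1): print([(np.round(l['pixel'],1).tolist(),round(l['conf'],2)) for l in r.landmark_of('cell0','wrist')])
for l in r.landmark_of('crate','wrist'): print('crate',l)
E
```

```text
time: 2.6
tool_pos: [501.1, 238.9, 240.0]
tcp_rot: [180.0, 0.0, 97.7]
ft_force: [-0.5, -0.1, -0.1]
finger_gap: 0.0
t 2.65 tcp [500.2 240.  239.8] [-180.    -0.    97.8] F [-0.2 -0.6 -0.1] gap 0.5 q [20.3 -0.3 89.5  0.  90.8 12.5]
[([312.6, 192.3], 0.77), ([310.1, 138.8], 0.69), ([373.2, 190.5], 0.67), ([370.2, 240.0], 0.58), ([372.8, 130.7], 0.57), ([313.9, 243.4], 0.55)]
crate {'pixel': [340.6, 169.5], 'conf': 0.89}
```

View pics/w1.png

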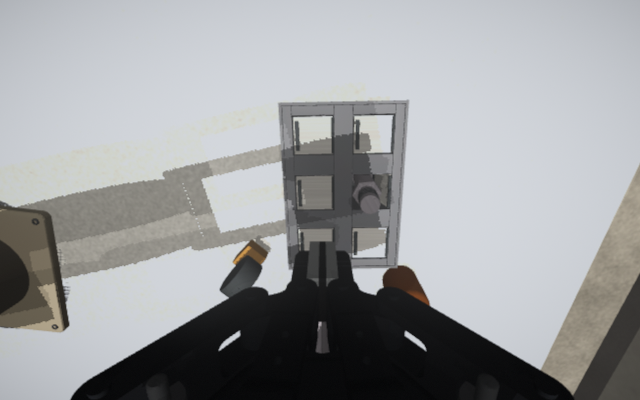

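```bash
python3 - <<'E'
from h import *
L=cv2.imread('pics/w1.png'); a=cv2.resize(L[90:280,260:430],None,fx=3.1,fy=3.1,interpolation=3); cv2.imwrite('pics/w1a.png',cv2.convertScaleAbs(a,alpha=1.5))
E
```

```text
(no output)
```

View pics/w1a.png

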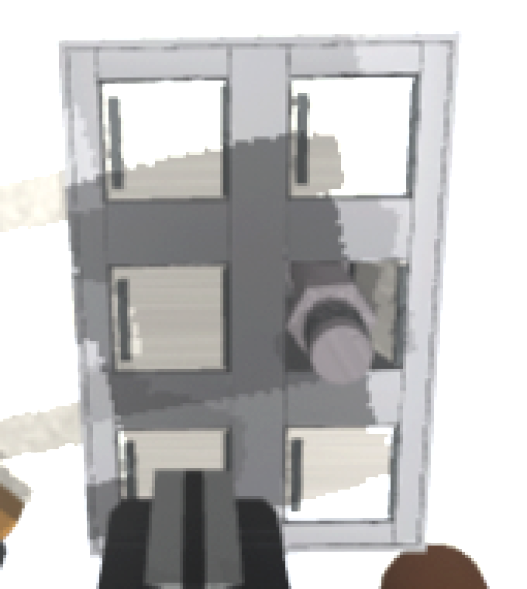

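```bash
cat >> h.py <<'E'
def fit2(pts,s,o,z,M,cal):
    W=np.array([ray_z(np.array(p)/s+np.array(o)-0.5+0.5/s,z,cal)[:2] for p in pts]);M=np.array(M,float)
    a=M-M.mean(0);b=W-W.mean(0);th=np.arctan2((a[:,0]*b[:,1]-a[:,1]*b[:,0]).sum(),(a*b).sum())
    Q=np.array([[np.cos(th),-np.sin(th)],[np.sin(th),np.cos(th)]]);t=W.mean(0)-Q@M.mean(0)
    print(t.round(1),np.degrees(th).round(2),'res',(W-M@Q.T-t).round(1).tolist()); return Q,t
E
python3 - <<'E'
from h import *
c=np.load('pics/w1_cal.npz');cal=dict(mtx=c['m'],cam_to_world=c['T'])
Q,t=fit2([(61,42),(457,36),(425,550),(92,552)],3.1,(260,90),104,[(-62,92),(62,92),(62,-92),(-62,-92)],cal)
for i,(x,y) in enumerate([(-31,-62),(-31,0),(-31,62),(31,-62),(31,0),(31,62)]): print('cell',i,(Q@[x,y]+t).round(1), proj(np.append(Q@[x,y]+t,104),cal).round(0))
d=np.load('pics/w1_d.npy')
print('depth z', [world((u,v),d[v,u],cal).round(1).tolist() for u,v in ((340,165),(345,220),(313,192))])
a=Q@[-31,0]+t
go([a[0],a[1],115],[180,0,97.9]);a=Q@[-31,62]+t
go([a[0],a[1],115],[180,0,97.9])
E
```

```text
[524.6 228.4] 8.9 res [[-2.0, 1.7], [0.9, 1.6], [2.7, -2.0], [-1.6, -1.2]]
cell 0 [503.6 162.3] [316. 244.]
cell 1 [494.  223.6] [315. 193.]
cell 2 [484.4 284.8] [313. 135.]
cell 3 [564.9 171.9] [370. 243.]
cell 4 [555.3 233.2] [371. 192.]
cell 5 [545.7 294.4] [374. 134.]
depth z [[516.7, 257.7, 102.8], [532.0, 196.3, 103.6], [492.0, 224.1, 103.4]]
row [-0.0168, -0.0077, 0.1248] [-0.0, -0.0, 0.001] min rows 2.0
row [0.0452, -0.0087, 0.1248] [-0.0, -0.0, 0.001] min rows 2.1
```

```bash
python3 -m crank '[[[-0.009,-0.004,0.06,0,0,0],[-0.017,-0.008,0.12,0,0,0],[-0.017,-0.008,0.135,0,0,0],[-0.017,-0.008,0.143,0,0,0],[-0.017,-0.008,0.143,0,0,0]]]' 1
```

```text
time: 3.38
tool_pos: [495.0, 224.4, 98.8]
tcp_rot: [179.9, -0.1, 98.0]
ft_force: [1.4, -0.6, 0.6]
finger_gap: -0.1
```

```bash
python3 -m crank '[[[0,0,0.003,0,0,0],[0,0,0.006,0,0,0],[0,0,0.006,0,0,0]]]' 1; python3 -c "
from h import *
st()"
```

```text
time: 3.75
tool_pos: [495.2, 224.4, 93.1]
tcp_rot: [179.8, -0.1, 98.0]
ft_force: [-0.0, 0.4, -0.9]
finger_gap: -0.2
t 3.75 tcp [495.2 224.4  93.1] [ 1.798e+02 -1.000e-01  9.800e+01] F [-0.   0.4 -0.9] gap -0.2 q [ 19.    3.2 101.5   0.   75.1  10.9]
```

```bash
python3 -m crank '[[[0,0,0.004,0,0,0],[0,0,0.008,0,0,0],[0,0,0.012,0,0,0],[0,0,0.012,0,0,0]]]' 1; python3 -c "
from h import *
p,d,c=snap('wrist','w2');snap('scene','s2');st()"
```

```text
time: 4.25
tool_pos: [494.8, 224.3, 80.4]
tcp_rot: [179.9, -0.1, 98.0]
ft_force: [-0.0, 0.1, 0.9]
finger_gap: 0.4
t 4.35 tcp [495.1 224.5  81. ] [ 1.799e+02 -1.000e-01  9.800e+01] F [ 1.   1.  -0.8] gap -0.1 q [ 19.    3.9 102.1   0.   73.8  10.9]
```

View pics/w2.png

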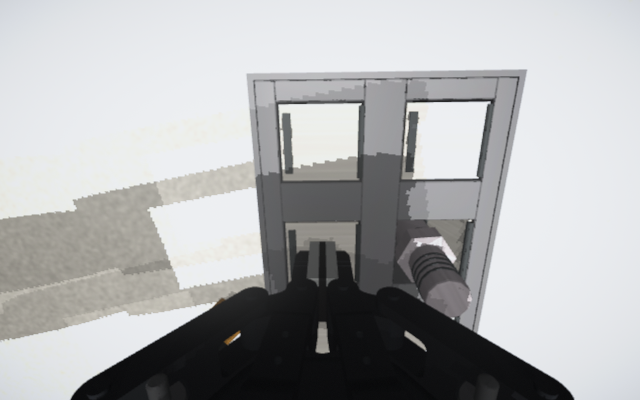

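```bash
python3 - <<'E'
from h import *
go([480,-275,200],[180,0,135.6])
E
```

```text
row [-0.4923, -0.0845, -0.1198] [0.003, -0.0, -0.656] min rows 8.2
```

```bash
python3 -m crank '[[[0,0,-0.06,0,0,0],[0,0,-0.12,0,0,0],[-0.061,-0.0105,-0.12,0,0,-0.08],[-0.122,-0.021,-0.12,0,0,-0.16],[-0.183,-0.0315,-0.12,0,0,-0.24],[-0.244,-0.042,-0.12,0,0,-0.32],[-0.305,-0.0525,-0.12,0,0,-0.41],[-0.366,-0.063,-0.12,0,0,-0.49],[-0.427,-0.0735,-0.12,0,0,-0.57],[-0.488,-0.084,-0.12,0,0,-0.65]]]' 0.35; python3 - <<'E'
from h import *
import time
st()
p,d,cal=snap('wrist','w3'); st()
for t in ('cylinder','cylinder_foot','cylinder_cap'):
    for l in r.landmark_of(t,'wrist')[:2]: print(t,l,ray_z(l['pixel'],13.5,cal).round(1))
E
```

```text
time: 5.6
tool_pos: [479.7, -272.8, 200.7]
tcp_rot: [179.8, 0.1, 135.4]
ft_force: [0.7, -0.6, -0.3]
finger_gap: 55.5
t 5.60 tcp [ 479.7 -272.8  200.7] [1.798e+02 1.000e-01 1.354e+02] F [ 0.7 -0.6 -0.3] gap 55.5 q [-35.1  -0.1  93.4   0.2  86.6 -80.5]
t 5.65 tcp [ 478.3 -279.9  200.4] [-180.     0.2  135.5] F [-5.3 -2.2 -0.5] gap 55.7 q [-35.6   0.2  93.1  -0.1  86.5 -81.1]
cylinder {'pixel': [320.6, 199.3], 'conf': 0.68} [ 505.5 -310.1   13.5]
cylinder_foot {'pixel': [321.3, 198.6], 'conf': 0.64} [ 505.4 -308.8   13.5]
cylinder_cap {'pixel': [320.3, 143.3], 'conf': 0.73} [ 454.3 -260.2   13.5]
```

View pics/w3.png

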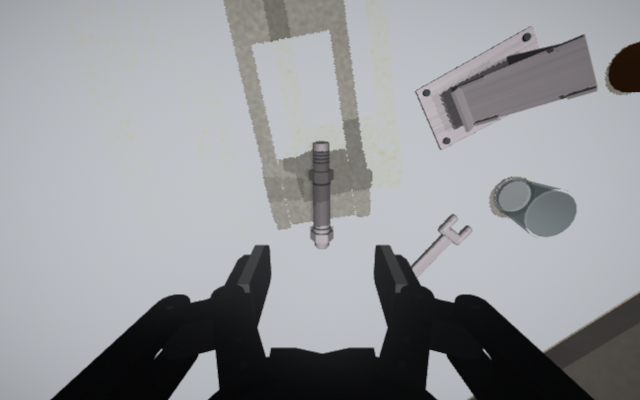

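```bash
python3 - <<'E'
from h import *
p,d,cal=snap('wrist','w4'); st()
a=cv2.resize(p[120:270,260:380],None,fx=4,fy=4,interpolation=3); cv2.imwrite('pics/w4a.png',a)
for t in ('cylinder_cap','cylinder'):
    for l in r.landmark_of(t,'wrist')[:2]: print(t,l,ray_z(l['pixel'],13.5,cal).round(1))
E
```

```text
t 5.85 tcp [ 479.8 -270.6  200.2] [179.8   0.  135.2] F [ 0.3 -0.6  0.4] gap 55.8 q [-34.9  -0.1  93.5   0.2  86.6 -80.1]
cylinder_cap {'pixel': [322.5, 145.3], 'conf': 0.76} [ 459.6 -249.6   13.5]
cylinder_cap {'pixel': [489.7, 88.4], 'conf': 0.5} [548.4 -68.4  13.5]
cylinder {'pixel': [319.3, 198.0], 'conf': 0.74} [ 504.4 -299.8   13.5]
```

View pics/w4a.png

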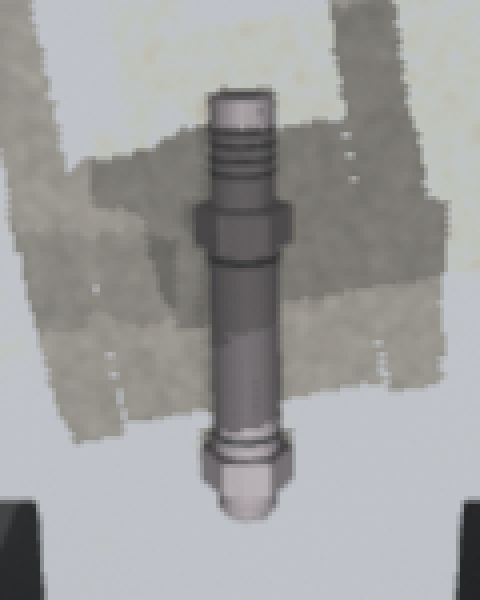

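```bash
python3 - <<'E'
from h import *
c=np.load('pics/w4_cal.npz');cal=dict(mtx=c['m'],cam_to_world=c['T'])
f=lambda p,z:ray_z(np.array(p)/4+[260-.4,120-.4],z,cal)[:2]
u=f((244,262),24.5);l=f((247,435),24.5);print(u,l,np.linalg.norm(u-l),'mid',(u+l)/2,np.degrees(np.arctan2(*(u-l)[::-1])))
u=f((243.5,232),20);l=f((247.5,462),20);print(u,l,np.linalg.norm(u-l),'mid',(u+l)/2,np.degrees(np.arctan2(*(u-l)[::-1])))
go([502.5,-297,40],[180,0,134.8]); go([502.5,-297,3],[180,0,134.8]);st()
E
```

```text
[ 491.19382556 -284.29334107] [ 532.8253264  -324.39587566] 57.80480207091601 mid [ 512.00957598 -304.34460837] 136.07168447042991
[ 485.19356537 -278.54263243] [ 541.2409502  -332.52575479] 77.8170087200416 mid [ 513.21725779 -305.53419361] 136.07478968776408
row [-0.0351, -0.0043, 0.1604] [0.003, 0.001, 0.009] min rows 2.6
row [-0.035, -0.0044, 0.1974] [0.003, 0.001, 0.009] min rows 3.2
t 5.95 tcp [ 480.2 -269.6  200.4] [179.8   0.  135.3] F [-0.5 -0.   0.7] gap 55.3 q [-34.8  -0.2  93.5   0.2  86.6 -80.1]
```

```bash
python3 - <<'E'
from h import *
c=np.load('pics/w4_cal.npz');cal=dict(mtx=c['m'],cam_to_world=c['T'])
f=lambda p,z:ray_z(np.array(p)/4+[260-.4,120-.4],z,cal)[:2]
u=f((243.5,225),27);l=f((247.5,473),27);print(u,l,np.linalg.norm(u-l),'mid',(u+l)/2,np.degrees(np.arctan2(*(u-l)[::-1])))
T=c['T'];a=np.array([-.72,.694])
for mid in ([512,-304.5],[506,-299],[503,-296]):
    print(mid,[(4*(proj(np.append(np.array(mid)+a*s,z),cal)-[260,120])).round(0).tolist() for s,z in ((70,23.5),(47,27),(35,27),(-35,27),(-47,27),(-70,18))])
E
```

```text
[ 482.39407366 -275.73658041] [ 541.63224786 -332.92961287] 82.34199563171731 mid [ 512.01316076 -304.33309664] 136.00631046335204
[512, -304.5] [[240.0, 126.0], [241.0, 205.0], [242.0, 244.0], [245.0, 454.0], [246.0, 488.0], [247.0, 537.0]]
[506, -299] [[239.0, 99.0], [240.0, 178.0], [241.0, 217.0], [244.0, 431.0], [245.0, 465.0], [246.0, 516.0]]
[503, -296] [[239.0, 84.0], [240.0, 164.0], [241.0, 204.0], [244.0, 419.0], [245.0, 453.0], [246.0, 504.0]]
```

```bash
python3 - <<'E'
from h import *
go([513,-305.5,60],[180,0,135.9]); go([513,-305.5,3],[180,0,135.9]);st()
E
```

```text
row [-0.0485, -0.0029, 0.1404] [0.003, 0.001, -0.01] min rows 2.4
row [-0.0485, -0.003, 0.1974] [0.003, 0.001, -0.01] min rows 3.3
t 5.95 tcp [ 480.2 -269.6  200.4] [179.8   0.  135.3] F [-0.5 -0.   0.7] gap 55.3 q [-34.8  -0.2  93.5   0.2  86.6 -80.1]
```

```bash
python3 -m crank '[[[-0.024,-0.0015,0.05,0.003,0.001,-0.01],[-0.0485,-0.003,0.1,0.003,0.001,-0.01],[-0.0485,-0.003,0.14,0.003,0.001,-0.01],[-0.0485,-0.003,0.165,0.003,0.001,-0.01],[-0.0485,-0.003,0.18,0.003,0.001,-0.01],[-0.0485,-0.003,0.18,0.003,0.001,-0.01]]]' 0.35; python3 - <<'E'
from h import *
p,d,cal=snap('wrist','w5'); st()
go([513,-305.5,3],[180,0,135.9])
E
```

```text
time: 6.7
tool_pos: [512.8, -304.2, 19.7]
tcp_rot: [-180.0, -0.1, 136.0]
ft_force: [0.0, 0.5, -0.1]
finger_gap: 55.2
t 6.75 tcp [ 513.5 -305.    21. ] [180.   0. 136.] F [ 0.3 -0.2  0.5] gap 55.4 q [-35.6  16.   95.3   0.   68.7 -81.6]
row [0.0, -0.0007, 0.018] [0.0, 0.0, 0.001] min rows 0.3
```

View pics/w5.png

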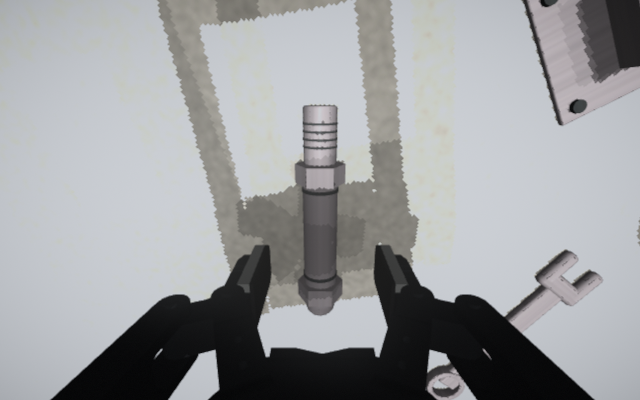

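```bash
python3 - <<'E'
from h import *
c=np.load('pics/w5_cal.npz');cal=dict(mtx=c['m'],cam_to_world=c['T'])
print('tcp',proj([513.5,-305,21],cal), 'axis pt under',proj([513.5,-305,13.5],cal))
a=np.array([-.72,.694])
for mid in ([504,-296.5],[509,-301.5],[500,-292.5]):
    print(mid,[(proj(np.append(np.array(mid)+a*s,z),cal)).round(0).tolist() for s,z in ((70,23.5),(36,27),(24,24.5),(-46,24.5),(-58,27),(-70,18))])
p=cv2.imread('pics/w5.png');cv2.imwrite('pics/w5a.png',cv2.resize(p[90:330,230:410],None,fx=2.4,fy=2.4,interpolation=3))
E
```

```text
tcp [322.78204765 233.41481271] axis pt under [322.75044247 228.56456257]
[504, -296.5] [[322.0, 96.0], [322.0, 160.0], [322.0, 179.0], [322.0, 281.0], [322.0, 299.0], [322.0, 305.0]]
[509, -301.5] [[322.0, 110.0], [322.0, 172.0], [322.0, 191.0], [322.0, 290.0], [322.0, 308.0], [322.0, 313.0]]
[500, -292.5] [[322.0, 85.0], [322.0, 150.0], [322.0, 170.0], [322.0, 274.0], [322.0, 292.0], [322.0, 298.0]]
```

View pics/w5a.png

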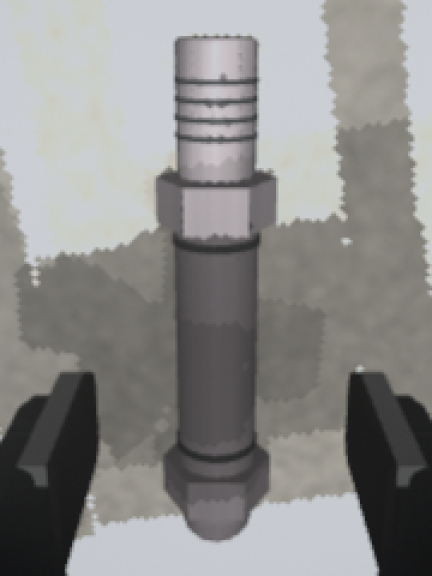

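```bash
python3 - <<'E'
from h import *
cal=r.get_calibration('wrist');s=r.sense();Rc=R.from_euler('xyz',s['tcp_rot'],degrees=True)
f=lambda p:proj(Rc.apply(p)+s['tool_pos'],cal).round(0).tolist()
for z in (0,-5,-10,-20,-38): print(z,'+x edge',f([11,0,z]),'ctr',f([0,0,z]),'-x edge',f([-11,0,z]), 'open',f([11,28,z]),f([-11,28,z]),f([11,-28,z]))
E
```

```text
0 +x edge [323.0, 218.0] ctr [323.0, 233.0] -x edge [323.0, 249.0] open [367.0, 218.0] [366.0, 249.0] [278.0, 218.0]
-5 +x edge [323.0, 221.0] ctr [323.0, 237.0] -x edge [323.0, 253.0] open [369.0, 221.0] [367.0, 253.0] [277.0, 221.0]
-10 +x edge [323.0, 224.0] ctr [323.0, 241.0] -x edge [323.0, 257.0] open [370.0, 224.0] [368.0, 257.0] [276.0, 224.0]
-20 +x edge [323.0, 231.0] ctr [323.0, 248.0] -x edge [323.0, 265.0] open [373.0, 231.0] [371.0, 265.0] [273.0, 231.0]
-38 +x edge [323.0, 246.0] ctr [323.0, 265.0] -x edge [323.0, 283.0] open [378.0, 246.0] [376.0, 283.0] [267.0, 246.0]
```

```bash
python3 - <<'E'
from h import *
def tool(n,tcp,rot,pts):
    c=np.load(f'pics/{n}_cal.npz');cal=dict(mtx=c['m'],cam_to_world=c['T']);d=np.load(f'pics/{n}_d.npy')
    Rc=R.from_euler('xyz',rot,degrees=True)
    for u,v in pts: 
        w=world((u,v),d[v,u],cal);print(n,(u,v),round(float(d[v,u]),1),Rc.inv().apply(w-tcp).round(1), 'w',w.round(1))
tool('w2',[495.1,224.5,81],[179.9,-.1,98],[(315,243),(330,243),(315,250),(330,250),(315,260),(315,270),(315,274),(312,285),(300,260),(302,240),(300,250),(345,235),(345,260),(340,225)])
tool('w5',[513.5,-305,21],[180,0,136],[(265,248),(262,255),(255,265),(247,280),(380,248),(385,260),(322,250)])
E
python3 -c "
import cv2
p=cv2.imread('pics/w2.png');cv2.imwrite('pics/w2a.png',cv2.resize(p[190:310,250:400],None,fx=4.5,fy=4.5,interpolation=3))"
```

```text
w2 (315, 243) 151.4 [ 10.6  -4.1 -34.5] w [489.5 234.4 115.5]
w2 (330, 243) 151.8 [ 10.4   3.6 -34.2] w [497.2 235.3 115.2]
w2 (315, 250) 144.4 [ 10.6  -4.  -41.9] w [489.6 234.3 122.9]
w2 (330, 250) 142.5 [ 11.5   3.3 -43.6] w [496.7 236.2 124.6]
w2 (315, 260) 134.9 [ 10.8  -3.8 -51.8] w [489.8 234.5 132.8]
w2 (315, 270) 128.1 [ 10.2  -3.6 -59.2] w [490.  234.  140.2]
w2 (315, 274) 124.4 [ 10.6  -3.5 -63. ] w [490.1 234.4 144. ]
w2 (312, 285) 115.3 [ 11.6  -4.5 -72.2] w [488.9 235.2 153.2]
w2 (300, 260) 142.7 [  6.8 -11.2 -45. ] w [483.  229.6 126. ]
w2 (302, 240) 164.4 [  6.2 -11.7 -22.3] w [482.6 229.  103.3]
w2 (300, 250) 166.2 [  0.  -13.  -22.4] w [482.2 222.7 103.4]
w2 (345, 235) 164.5 [  8.8  12.3 -21.3] w [506.1 234.9 102.3]
w2 (345, 260) 143.7 [  6.3  10.7 -44.1] w [504.7 232.1 125.1]
w2 (340, 225) 161.8 [ 15.2   9.4 -22. ] w [502.2 240.8 103.1]
w5 (265, 248) 145.3 [ 11.5 -28.7 -41.1] w [ 485.3 -317.7   62.1]
w5 (262, 255) 138.1 [ 11.8 -28.7 -48.6] w [ 485.1 -317.5   69.6]
w5 (255, 265) 130.4 [ 11.4 -30.2 -56.8] w [ 484.3 -318.8   77.8]
w5 (247, 280) 119.1 [ 11.6 -30.9 -68.6] w [ 483.7 -319.2   89.6]
w5 (380, 248) 146.7 [ 10.8  28.4 -39.9] w [ 525.5 -277.1   60.9]
w5 (385, 260) 135.4 [ 10.9  28.5 -51.7] w [ 525.5 -276.9   72.7]
w5 (322, 250) 187.0 [-9.6 -0.5 -4.2] w [ 520.1 -312.    25.2]
```

View pics/w2a.png

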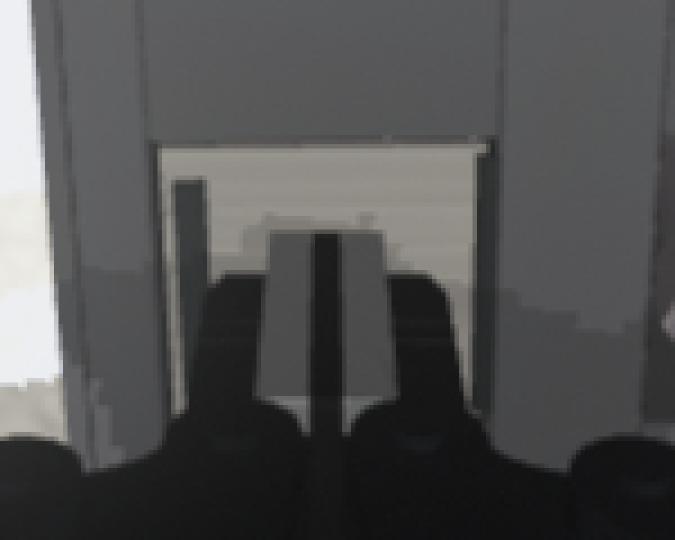

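```bash
python3 -m crank '[[[-0.006,0,0.02,0,0,0],[-0.006,0,0.035,0,0,0],[-0.006,0,0.04,0,0,0],[-0.006,0,0.04,0,0,0]]]' 0.35; python3 - <<'E'
from h import *
p,d,cal=snap('wrist','w6'); st()
s=r.sense();Rc=R.from_euler('xyz',s['tcp_rot'],degrees=True)
for u,v in ((268,247),(267,250),(377,247),(378,250),(322,240),(322,220)): w=world((u,v),d[v,u],cal);print((u,v),Rc.inv().apply(w-s['tool_pos']).round(1),w.round(1))
cv2.imwrite('pics/w6a.png',cv2.resize(p[90:350,230:410],None,fx=2.3,fy=2.3,interpolation=3))
E
```

```text
time: 7.25
tool_pos: [517.6, -309.0, -19.0]
tcp_rot: [180.0, -0.0, 136.0]
ft_force: [-0.7, -0.3, 0.1]
finger_gap: 55.6
t 7.30 tcp [ 518.  -309.3  -18.5] [180.    0.  135.9] F [-0.3 -0.6  0.5] gap 55.7 q [-35.7  19.9  95.2   0.   64.9 -81.7]
(268, 247) [ 10.3 -27.8 -37.7] [ 491.2 -322.1   19.2]
(267, 250) [  9.8 -28.  -40. ] [ 491.5 -322.6   21.5]
(377, 247) [  9.5  27.6 -36.2] [ 530.3 -282.8   17.7]
(378, 250) [  9.8  27.5 -40. ] [ 530.  -282.7   21.5]
(322, 240) [ 17.4  -0.5 -44.1] [ 505.1 -297.6   25.6]
(322, 220) [ 27.5  -0.5 -43.6] [ 497.8 -290.5   25.1]
```

View pics/w6a.png

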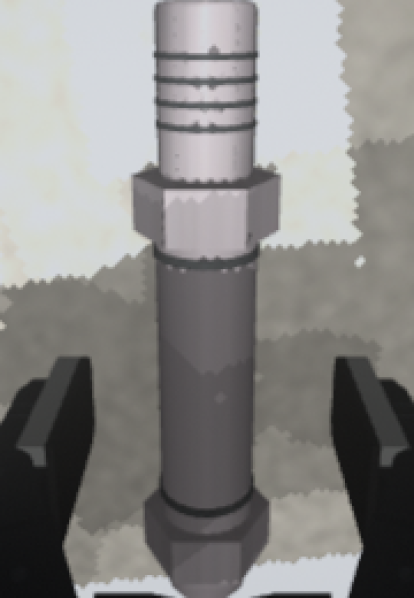

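```bash
python3 - <<'E'
from h import *
c=np.load('pics/w6_cal.npz');cal=dict(mtx=c['m'],cam_to_world=c['T']);d=np.load('pics/w6_d.npy')
s=r.sense();Rc=R.from_euler('xyz',s['tcp_rot'],degrees=True)
for v in (91,96,166,168,172,196,200,204,208,300,306,312,316,330,345): w=world((319,v),d[v,319],cal);print(v,Rc.inv().apply(w-s['tool_pos']).round(1),w.round(1))
E
```

```text
91 [ 84.4  -1.8 -42.9] [ 456.1 -251.9   24.4]
96 [ 82.4  -1.8 -41.4] [ 457.5 -253.2   22.9]
166 [ 52.9  -1.9 -42.1] [ 478.6 -273.8   23.6]
168 [ 51.9  -1.9 -41.5] [ 479.4 -274.5   23. ]
172 [ 51.2  -1.8 -46.4] [ 479.9 -275.    27.8]
196 [ 40.1  -1.9 -46.2] [ 487.8 -282.7   27.7]
200 [ 37.7  -1.9 -44.4] [ 489.6 -284.4   25.9]
204 [ 35.8  -1.9 -44.5] [ 490.9 -285.7   26. ]
208 [ 33.5  -1.9 -43.7] [ 492.5 -287.3   25.1]
300 [-16.9  -2.1 -43.9] [ 528.7 -322.5   25.4]
306 [-20.1  -2.1 -44.5] [ 531.  -324.7   26. ]
312 [-24.1  -2.1 -44.3] [ 533.8 -327.5   25.8]
316 [-27.4  -2.1 -43.3] [ 536.2 -329.8   24.8]
330 [-34.2  -2.1 -45.9] [ 541.1 -334.6   27.4]
345 [-47.5  -2.2 -42.6] [ 550.6 -343.8   24.1]
```

```bash
python3 -m crank '[[[0,0,0.006,0,0,0],[0,0,0.0105,0,0,0],[0,0,0.0105,0,0,0]]]' 0.35; python3 -m crank '[[[0,0,0,0,0,0],[0,0,0,0,0,0],[0,0,0,0,0,0],[0,0,0,0,0,0]]]' 1 60
```

```text
time: 7.68
tool_pos: [517.5, -308.9, -29.7]
tcp_rot: [-180.0, -0.0, 135.9]
ft_force: [-1.1, -0.0, 0.8]
finger_gap: 55.3
time: 8.18
tool_pos: [518.5, -309.9, -28.0]
tcp_rot: [180.0, 0.1, 135.9]
ft_force: [-1.8, -0.4, 6.9]
finger_gap: 20.0
```

```bash
python3 -m crank '[[[0,0,-0.002,0,0,0],[0,0,-0.02,0,0,0],[0,0,-0.05,0,0,0],[0,0,-0.09,0,0,0],[0,0,-0.12,0,0,0],[0,0,-0.12,0,0,0]]]' 1 60; python3 - <<'E'
from h import *
p,d,cal=snap('wrist','w7'); st()
E
```

```text
time: 8.93
tool_pos: [520.5, -311.2, 96.1]
tcp_rot: [179.9, 0.5, 136.0]
ft_force: [0.2, -0.1, -4.3]
finger_gap: 20.4
t 8.97 tcp [ 519.1 -310.3   93.4] [180.    0.3 136. ] F [-0.2  0.1 -5. ] gap 19.9 q [-35.7  12.2  91.6  -0.   75.9 -81.7]
```

View pics/w7.png

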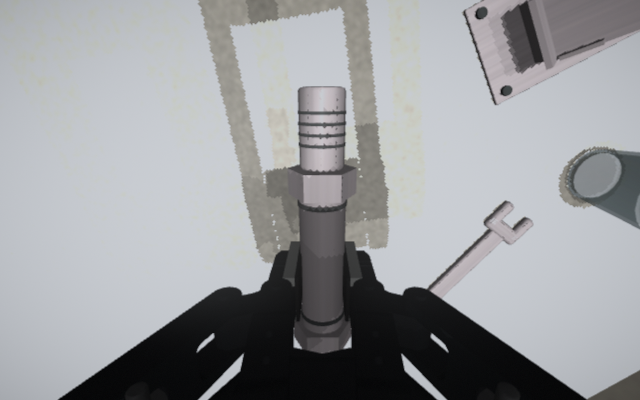

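```bash
python3 - <<'E'
from h import *
p,d,cal=snap('wrist','w8'); s=r.sense();Rc=R.from_euler('xyz',s['tcp_rot'],degrees=True)
T=np.array(cal['cam_to_world']);print('cam in tool',Rc.inv().apply(T[:3,3]-s['tool_pos']).round(1))
for v in (86,88,90,100,160,168,172,176,198,202,215,230,245,260,300,320,335): w=world((322,v),d[v,322],cal);print(v,Rc.inv().apply(w-s['tool_pos']).round(1))
for v in (240,243,246): 
  for u in (290,293,352,355): w=world((u,v),d[v,u],cal);print((u,v),Rc.inv().apply(w-s['tool_pos']).round(1))
st()
E
```

```text
cam in tool [  80.6   -0.6 -171.2]
86 [ 86.   -0.5 -50. ]
88 [ 85.2  -0.5 -51.4]
90 [ 84.5  -0.5 -51. ]
100 [ 80.8  -0.5 -51.7]
160 [ 57.4  -0.5 -51.4]
168 [ 54.2  -0.5 -52. ]
172 [ 52.4  -0.5 -51.5]
176 [ 51.4  -0.5 -54.6]
198 [ 42.   -0.5 -54.7]
202 [ 40.2  -0.5 -54.7]
215 [ 33.7  -0.5 -53. ]
230 [ 26.5  -0.5 -52.7]
245 [ 19.1  -0.5 -52.7]
260 [ 11.7  -0.5 -53. ]
300 [-10.   -0.5 -53. ]
320 [-21.3  -0.5 -53.4]
335 [-30.3  -0.5 -53.6]
(290, 240) [-50.7 -32.2  92.5]
(293, 240) [-51.2 -29.4  93.5]
(352, 240) [-50.8  29.3  92.8]
(355, 240) [-50.8  32.3  92.7]
(290, 243) [-54.8 -32.5  94.1]
(293, 243) [ 11.3 -15.4 -35.4]
(352, 243) [ 11.4  14.8 -35.6]
(355, 243) [-54.4  32.5  93.4]
(290, 246) [ 11.  -16.7 -38.1]
(293, 246) [ 11.2 -15.1 -38.5]
(352, 246) [ 10.4  14.7 -37. ]
(355, 246) [ 11.1  16.1 -38.3]
t 9.03 tcp [ 518.  -309.5   91.4] [-1.80e+02  1.00e-01  1.36e+02] F [-0.2  0.4 -4.6] gap 20.3 q [-35.7  12.3  91.7  -0.   75.9 -81.7]
```

```bash
python3 - <<'E'
import cv2
p=cv2.imread('pics/w4.png');cv2.imwrite('pics/w4b.png',cv2.resize(p[10:170,400:610],None,fx=3.8,fy=3.7,interpolation=3))
E
```

```text
(no output)
```

View pics/w4b.png

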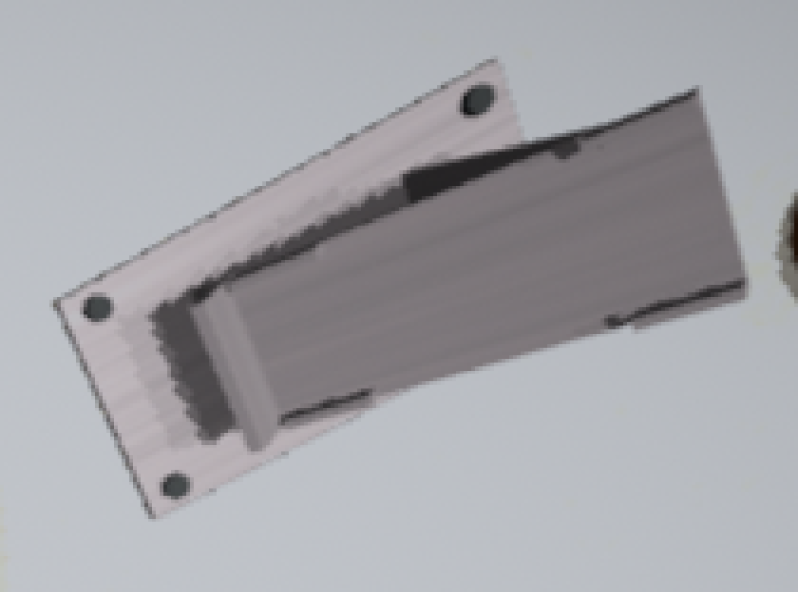

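```bash
python3 - <<'E'
from h import *
c=np.load('pics/w4_cal.npz');cal=dict(mtx=c['m'],cam_to_world=c['T'])
pts=[(p[0],p[1]*3.8/3.7) for p in [(55,302),(152,518),(493,60)]]
Q,t=fit2(pts,3.8,(400,10),4,[(-40,-70),(40,-70),(-40,70)],cal)
d=np.load('pics/w4_d.npy')
v,u=np.mgrid[0:400,0:640]; m=c['m']
P=np.stack([(u-m[0,2])/m[0,0]*d,(v-m[1,2])/m[1,1]*d,d],-1)@c['T'][:3,:3].T+c['T'][:3,3]
for (x,y) in [(480,75),(500,70),(520,60),(540,55),(570,50),(585,60),(465,95),(463,100)]:
    w=P[y,x]; l=Q.T@(w[:2]-t); print((x,y),w.round(1),'local',l.round(1), 'bed: z-y',round(w[2]-l[1],1))
E
```

```text
[548.3 -73. ] -15.48 res [[0.5, 0.3], [-0.6, 0.7], [0.0, -1.0]]
(480, 75) [531.8 -63.9   3.5] local [-18.4   4.4] bed: z-y -0.9
(500, 70) [527.3 -67.2  52.9] local [-21.8   0. ] bed: z-y 52.8
(520, 60) [529.  -54.8  66. ] local [-23.5  12.4] bed: z-y 53.6
(540, 55) [533.8 -46.3  78.7] local [-21.2  21.9] bed: z-y 56.9
(570, 50) [543.8 -32.9  91.2] local [-15.   37.5] bed: z-y 53.7
(585, 60) [557.4 -31.4  96.8] local [-2.4 42.5] bed: z-y 54.3
(465, 95) [530.2 -97.1  26.5] local [-11. -28.] bed: z-y 54.5
(463, 100) [ 531.9 -103.    29.9] local [ -7.9 -33.2] bed: z-y 63.1
```

```bash
python3 - <<'E'
from h import *
th=np.radians(-15.4);Q=np.array([[np.cos(th),-np.sin(th)],[np.sin(th),np.cos(th)]]);t=np.array([548.2,-72.5])
for n in ('top0','scene0'):
    P=np.load(f'pics/{n}_P.npy').reshape(-1,3);l=(P[:,:2]-t)@Q
    k=(abs(l[:,0])<15)&(abs(l[:,1])<60)&(P[:,2]>12)
    for a in range(-60,60,10):
        j=k&(l[:,1]>=a)&(l[:,1]<a+10)
        if j.sum(): print(n,a+5,j.sum(),np.median(P[j,2]-l[j,1]).round(1),np.median(P[j,2]).round(1))
c=np.load('pics/w4_cal.npz');d=np.load('pics/w4_d.npy');v,u=np.mgrid[0:400,0:640]; m=c['m']
P=(np.stack([(u-m[0,2])/m[0,0]*d,(v-m[1,2])/m[1,1]*d,d],-1)@c['T'][:3,:3].T+c['T'][:3,3]).reshape(-1,3);l=(P[:,:2]-t)@Q
k=(abs(l[:,0])<15)&(abs(l[:,1])<65)&(P[:,2]>12)
for a in range(-65,65,5):
        j=k&(l[:,1]>=a)&(l[:,1]<a+5)
        if j.sum(): print('w4',a+2.5,j.sum(),np.median(P[j,2]-l[j,1]).round(1),np.median(P[j,2]).round(1))
E
```

```text
top0 -45 35 80.5 37.0
top0 -35 59 66.4 30.9
top0 -25 54 54.7 29.4
top0 -15 53 55.6 40.9
top0 -5 53 55.4 50.6
top0 5 58 55.6 61.1
top0 15 57 55.5 71.2
top0 25 62 55.1 80.2
top0 35 62 55.5 90.5
top0 45 37 54.6 97.9
scene0 -45 27 79.1 36.7
scene0 -35 56 65.5 30.2
scene0 -25 15 47.3 18.8
scene0 -15 4 56.1 40.6
scene0 -5 4 56.4 51.4
scene0 5 4 56.1 63.5
scene0 15 4 56.3 72.7
scene0 25 5 56.2 81.1
scene0 35 226 15.4 52.9
scene0 45 20 54.2 98.4
w4 -47.5 31 82.3 36.9
w4 -42.5 121 81.4 37.9
w4 -37.5 77 71.2 33.6
w4 -32.5 78 61.4 28.8
w4 -27.5 169 55.4 28.0
w4 -22.5 185 55.3 32.9
w4 -17.5 200 55.5 37.9
w4 -12.5 216 55.2 42.6
w4 -7.5 214 55.4 47.9
w4 -2.5 235 55.4 52.7
w4 2.5 250 55.3 57.6
w4 7.5 265 55.3 62.9
w4 12.5 280 55.5 68.1
w4 17.5 292 55.4 73.1
w4 22.5 308 55.4 77.9
w4 27.5 331 55.4 83.0
w4 32.5 353 55.4 88.0
w4 37.5 375 55.5 92.9
w4 42.5 318 55.4 97.4
w4 47.5 8 52.1 97.6
```

```bash
python3 - <<'E'
from h import *
th=np.radians(-15.4);Q=np.array([[np.cos(th),-np.sin(th)],[np.sin(th),np.cos(th)]]);t=np.array([548.2,-72.5])
c=np.load('pics/w4_cal.npz');d=np.load('pics/w4_d.npy');v,u=np.mgrid[0:400,0:640]; m=c['m']
Pw=(np.stack([(u-m[0,2])/m[0,0]*d,(v-m[1,2])/m[1,1]*d,d],-1)@c['T'][:3,:3].T+c['T'][:3,3]).reshape(-1,3)
for n,P in (('top',np.load('pics/top0_P.npy').reshape(-1,3)),('w4',Pw)):
    l=(P[:,:2]-t)@Q; k=(abs(P[:,2]-l[:,1]-55.4)<2)&(abs(l[:,0])<35)&(P[:,2]>25)
    for a in (-25,-10,0,10,20,30,40):
        j=k&(abs(l[:,1]-a)<4); print(n,a,j.sum(),np.percentile(l[j,0],[1,99]).round(1))
E
```

```text
top -25 34 [-20.7  19.3]
top -10 51 [-23.3  22.6]
top 0 55 [-23.8  22.6]
top 10 55 [-23.9  22.5]
top 20 56 [-24.2  21.9]
top 30 56 [-20.2  19.9]
top 40 57 [-23.7  20.2]
w4 -25 376 [-23.3  21.2]
w4 -10 493 [-23.4  23.7]
w4 0 559 [-23.4  24.1]
w4 10 635 [-23.2  24. ]
w4 20 701 [-23.4  24. ]
w4 30 707 [-23.4  23.5]
w4 40 725 [-23.4  21.5]
```

```bash
cat >> h.py <<'E'
th=np.radians(-15.4);CQ=R.from_euler('z',-15.4,degrees=True);Ct=np.array([548.2,-72.5,0])
q=np.sqrt(.5)
RL=CQ*R.from_matrix(np.array([[0,q,q],[1,0,0],[0,q,-q]]).T)
seat=np.array([0,-40,35.])
def lay(n,up,foot=(-54,-.5,-42)):
    f=Ct+CQ.apply(seat+n*np.array([0,-q,q])+up*np.array([0,q,q]))
    return f-RL.apply(foot)
E
python3 - <<'E'
from h import *
print(RL.as_euler('xyz',degrees=True),lay(60,5),lay(1,2))
go(lay(60,5),RL)
go(lay(60,5)+[0,0,60],R.from_euler('xyz',[180,0,100],degrees=True))
E
```

```text
[180.  -45.   74.6] [545.75864079 -83.24613991  89.44722215] [556.27412655 -45.06990962  45.60660172]
row [0.1374, 0.1819, 0.0018] [-0.419, 0.709, 1.013] min rows 7.0
row [0.1373, 0.1819, -0.0582] [0.0, 0.001, 0.627] min rows 3.8
```

```bash
python3 -m crank '[[[0.017,0.022,-0.02,-0.05,0.085,0.12],[0.034,0.045,-0.02,-0.105,0.177,0.25],[0.051,0.068,-0.02,-0.157,0.266,0.38],[0.068,0.091,-0.02,-0.21,0.355,0.506],[0.085,0.114,-0.02,-0.262,0.443,0.633],[0.103,0.136,-0.02,-0.314,0.532,0.76],[0.12,0.159,-0.01,-0.366,0.62,0.886],[0.137,0.182,0.002,-0.419,0.709,1.013],[0.137,0.182,0.002,-0.419,0.709,1.013]]]' 1 60; python3 - <<'E'
from h import *
st()
p,d,cal=snap('wrist','w9'); s=r.sense();Rc=R.from_euler('xyz',s['tcp_rot'],degrees=True)
T=np.array(cal['cam_to_world']);print('cam in tool',Rc.inv().apply(T[:3,3]-s['tool_pos']).round(1)); st()
for v in (86,88,90,100,160,176,198,215,245,300): w=world((322,v),d[v,322],cal);print(v,Rc.inv().apply(w-s['tool_pos']).round(1))
snap('scene','s9')
go(lay(60,5),RL)
E
```

```text
time: 10.15
tool_pos: [542.3, -80.7, 84.6]
tcp_rot: [-179.2, -45.2, 74.1]
ft_force: [-0.3, -0.0, -4.3]
finger_gap: 20.3
t 10.15 tcp [542.3 -80.7  84.6] [-179.2  -45.2   74.1] F [-0.3 -0.  -4.3] gap 20.3 q [-41.7  18.9  98.1  39.3  88.1 -36.5]
cam in tool [  80.5   -0.2 -171.5]
t 10.20 tcp [543.8 -82.4  86.5] [-179.6  -45.    74.4] F [ 1.1 -0.5 -3.1] gap 19.9 q [-41.7  18.8  97.9  39.3  88.1 -36.5]
86 [ 85.9  -0.3 -49.6]
88 [ 85.1  -0.3 -50.3]
90 [ 84.3  -0.3 -51.9]
100 [ 80.7  -0.3 -50.5]
160 [ 57.4  -0.3 -52.1]
176 [ 51.8  -0.3 -56.8]
198 [ 41.9  -0.3 -55.1]
215 [ 33.5  -0.3 -53. ]
245 [ 19.3  -0.2 -53.5]
300 [-10.2  -0.2 -53.2]
row [0.0013, 0.0004, -0.0007] [-0.002, 0.001, 0.001] min rows 0.0
```

View pics/w9.png

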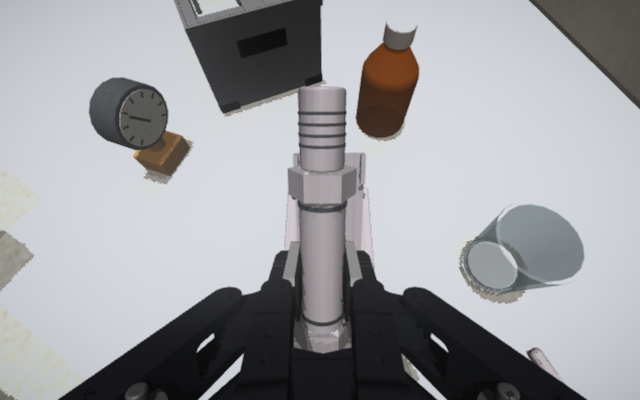

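View pics/s9.png

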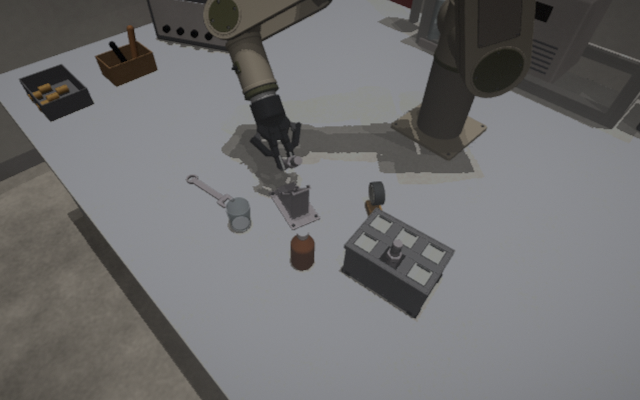

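```bash
python3 - <<'E'
from h import *
p,d,cal=snap('wrist','w10'); s=r.sense();Rc=R.from_euler('xyz',s['tcp_rot'],degrees=True);st()
v,u=np.mgrid[0:400,0:640];m=np.array(cal['mtx']);T=np.array(cal['cam_to_world'])
P=np.stack([(u-m[0,2])/m[0,0]*d,(v-m[1,2])/m[1,1]*d,d],-1)@T[:3,:3].T+T[:3,3]
tl=Rc.inv().apply(P.reshape(-1,3)-s['tool_pos']).reshape(400,640,3)
for row in (160,180,200,220,240):
    k=(tl[row,:,2]>20)&(tl[row,:,2]<45)&(u[row]>270)&(u[row]<390)
    print(row,k.sum(),u[row][k].min() if k.any() else 0,u[row][k].max() if k.any() else 0,tl[row][k][[0,-1]].round(1).tolist() if k.any() else '', np.median(tl[row][k][:,2]) if k.any() else '')
go(lay(1,3),RL);go(lay(15,3),RL)
E
```

```text
t 10.30 tcp [546.3 -84.2  89.1] [179.9 -44.9  74.8] F [ 0.1 -0.9 -3.9] gap 19.9 q [-41.6  18.7  97.6  39.3  88.1 -36.5]
160 26 289 359 [[42.4, -22.5, 24.9], [42.6, 24.6, 24.2]] 29.468743448538874
180 3 357 359 [[28.9, 23.7, 23.7], [28.7, 25.2, 24.2]] 24.1839997000536
200 18 291 357 [[12.5, -22.6, 29.1], [12.3, 25.1, 29.9]] 30.073347793551097
220 19 292 356 [[-3.7, -22.5, 30.7], [-3.6, 25.0, 30.6]] 30.592224771560662
240 18 293 355 [[-19.6, -22.2, 29.7], [-19.5, 24.7, 29.4]] 29.946323567207155
row [-0.0011, -0.0007, 0.0594] [-0.001, 0.002, 0.002] min rows 1.0
row [-0.0011, -0.0007, 0.0454] [-0.001, 0.002, 0.002] min rows 0.7
```

```bash
python3 -m crank '[[[-0.001,0.001,0.025,0,0,0],[-0.001,0.001,0.042,0,0,0],[-0.001,0.001,0.052,0,0,0],[-0.001,0.001,0.057,0,0,0],[-0.001,0.001,0.057,0,0,0]]]' 1 60; python3 - <<'E'
from h import *
st()
p,d,cal=snap('wrist','w11'); s=r.sense();Rc=R.from_euler('xyz',s['tcp_rot'],degrees=True);st()
v,u=np.mgrid[0:400,0:640];m=np.array(cal['mtx']);T=np.array(cal['cam_to_world'])
P=np.stack([(u-m[0,2])/m[0,0]*d,(v-m[1,2])/m[1,1]*d,d],-1)@T[:3,:3].T+T[:3,3]
tl=Rc.inv().apply(P.reshape(-1,3)-s['tool_pos']).reshape(400,640,3)
for row in (150,180,195,210,230):
    print(row,[tl[row,c].round(1).tolist() for c in (280,290,300,344,352,360,366)])
E
```

```text
time: 10.92
tool_pos: [557.7, -46.3, 48.1]
tcp_rot: [179.9, -44.9, 74.8]
ft_force: [-0.3, -0.5, -5.1]
finger_gap: 20.2
t 10.93 tcp [557.7 -46.3  48.1] [179.9 -44.9  74.8] F [-0.3 -0.5 -5.1] gap 20.2 q [-38.   20.8 100.   41.   82.6 -37.1]
t 10.97 tcp [557.8 -46.6  48.3] [179.9 -44.9  74.8] F [ 0.2  0.2 -3.6] gap 19.7 q [-38.1  20.8 100.   41.   82.6 -37.1]
150 [[36.5, -39.7, 104.8], [36.7, -30.1, 103.5], [60.1, -9.8, -43.9], [60.2, 9.3, -44.4], [36.6, 27.9, 104.0], [36.9, 35.1, 102.1], [36.5, 41.1, 104.6]]
180 [[42.0, -21.6, -26.3], [46.5, -14.7, -43.0], [48.9, -9.4, -52.1], [49.4, 8.9, -54.1], [47.2, 13.0, -45.8], [42.0, 19.2, -26.1], [43.5, 21.4, -31.9]]
195 [[34.2, -21.9, -26.8], [33.9, -16.8, -26.0], [42.6, -9.5, -53.1], [42.3, 9.2, -52.3], [40.0, 13.3, -44.9], [34.0, 19.5, -26.4], [36.1, 21.6, -32.8]]
210 [[26.2, -22.2, -27.5], [25.8, -17.0, -26.6], [33.2, -10.2, -46.2], [33.6, 9.7, -47.2], [26.0, 15.5, -27.0], [25.6, 19.9, -26.1], [28.0, 22.0, -32.3]]
230 [[14.1, -22.9, -26.2], [14.4, -17.4, -26.8], [23.2, -10.5, -46.0], [23.0, 10.1, -45.7], [14.0, 16.0, -25.8], [13.6, 20.5, -25.1], [-17.4, 34.9, 42.9]]
```

View pics/w11.png

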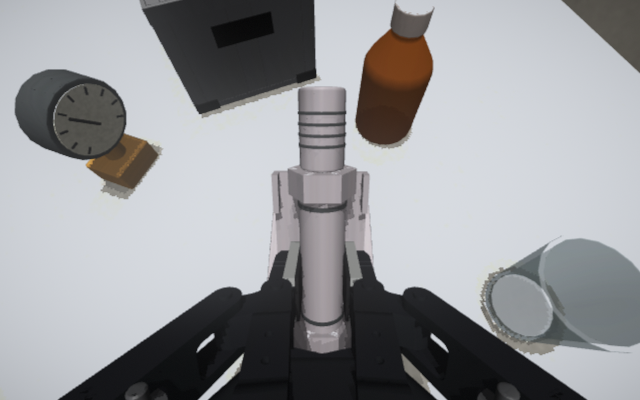

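```bash
python3 -m crank '[[[0,0,0.0018,0,0,0],[-0.002,0,0.0018,0,0,0],[-0.002,0,0.0018,0,0,0]]]' 1 60;  python3 -m crank '[[[-0.002,0,0.0018,0,0,0],[-0.002,0,0.0018,0,0,0],[-0.002,0,0.0018,0,0,0],[-0.002,0,0.0018,0,0,0]]]' 0.35
```

```text
time: 11.35
tool_pos: [557.8, -47.0, 45.6]
tcp_rot: [179.9, -44.9, 74.8]
ft_force: [-0.5, -0.4, -4.6]
finger_gap: 20.0
time: 11.85
tool_pos: [557.9, -47.2, 43.1]
tcp_rot: [179.8, -44.9, 74.8]
ft_force: [-0.3, -0.2, 0.9]
finger_gap: 55.4
```

```bash
python3 - <<'E'
from h import *
p,d,cal=snap('wrist','w12'); s=r.sense();Rc=R.from_euler('xyz',s['tcp_rot'],degrees=True);st()
v,u=np.mgrid[0:400,0:640];m=np.array(cal['mtx']);T=np.array(cal['cam_to_world'])
P=np.stack([(u-m[0,2])/m[0,0]*d,(v-m[1,2])/m[1,1]*d,d],-1)@T[:3,:3].T+T[:3,3]
tl=Rc.inv().apply(P.reshape(-1,3)-s['tool_pos']).reshape(400,640,3)
for row in (94,100,120,150,165,170,190,210,230,260,300): print(row,tl[row,322].round(1).tolist())
for row in (195,210): print(row,[tl[row,c].round(1).tolist() for c in (282,290,352,360)])
E
```

```text
t 11.90 tcp [557.8 -47.2  43.1] [179.8 -44.9  74.8] F [-0.3 -0.1  0. ] gap 55.7 q [-38.1  21.4 100.   41.1  82.2 -37.5]
94 [82.9, -0.2, -53.1]
100 [80.7, -0.2, -51.4]
120 [73.3, -0.2, -53.1]
150 [61.5, -0.2, -52.3]
165 [55.1, -0.2, -51.2]
170 [53.3, -0.2, -52.5]
190 [45.7, -0.2, -56.0]
210 [36.2, -0.2, -54.2]
230 [26.7, -0.2, -53.7]
260 [12.1, -0.2, -54.2]
300 [-9.4, -0.2, -54.2]
195 [[34.5, -20.7, -27.9], [34.7, -16.6, -28.6], [34.9, 15.0, -29.1], [34.9, 19.1, -28.9]]
210 [[26.5, -21.0, -28.5], [26.9, -16.7, -29.5], [26.7, 15.3, -29.0], [26.6, 19.5, -28.6]]
```

View pics/w12.png

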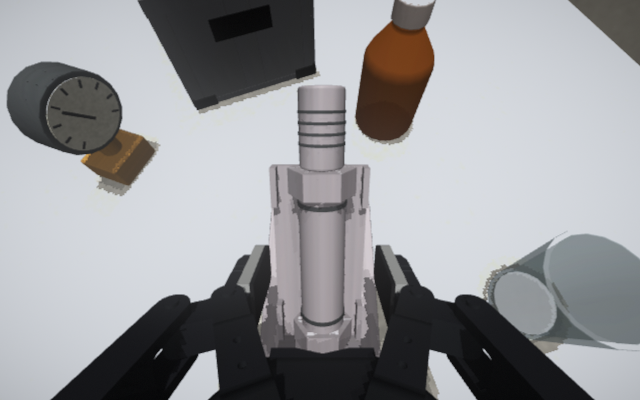

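```bash
python3 - <<'E'
from h import *
s=r.sense();Rc=R.from_euler('xyz',s['tcp_rot'],degrees=True)
for x,n in ((-54,'foot'),(86,'cap')): print(n,CQ.inv().apply(s['tool_pos']+Rc.apply([x,-.4,-42.8])-Ct).round(1))
go(s['tool_pos']-Rc.apply([0,0,100]))
E
```

```text
foot [  2.3 -41.5  35.3]
cap [  1.9  57.7 134.1]
row [0.0, 0.0, -0.1] [0.0, 0.0, 0.0] min rows 1.6
```

```bash
python3 -m crank '[[[0,0,-0.02,0,0,0],[0,0,-0.05,0,0,0],[0,0,-0.09,0,0,0],[0,0,-0.12,0,0,0],[0,0,-0.12,0,0,0]]]' 0.35; python3 - <<'E'
from h import *
snap('scene','s13'); p,d,c=snap('wrist','w13');st()
go([494,224,150],[180,0,98.4])
E
```

```text
time: 12.52
tool_pos: [536.5, -132.2, 130.9]
tcp_rot: [179.5, -44.7, 75.0]
ft_force: [0.3, 0.3, -0.1]
finger_gap: 55.4
t 12.62 tcp [ 535.3 -129.3  128.3] [179.8 -44.9  74.8] F [0.3 0.8 0.2] gap 54.9 q [-45.5  18.1  93.6  37.7  93.8 -36.5]
row [0.2493, -0.1332, 0.217] [0.164, -0.771, -0.392] min rows 5.7
```

View pics/w13.png

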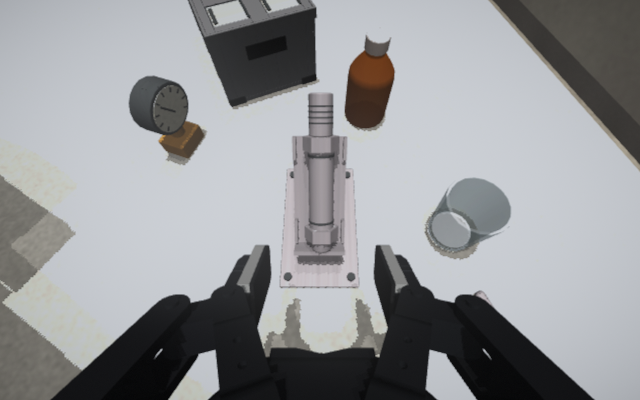

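```bash
python3 -m crank '[[[0.043,0,-0.043,0,0,0],[0.085,0,-0.085,0.023,-0.11,-0.056],[0.122,-0.022,-0.044,0.047,-0.22,-0.112],[0.159,-0.044,-0.003,0.07,-0.33,-0.168],[0.195,-0.067,0.037,0.094,-0.44,-0.224],[0.232,-0.089,0.078,0.117,-0.55,-0.28],[0.269,-0.111,0.119,0.14,-0.66,-0.336],[0.306,-0.133,0.16,0.164,-0.771,-0.392],[0.249,-0.133,0.217,0.164,-0.771,-0.392],[0.249,-0.133,0.217,0.164,-0.771,-0.392]]]' 1 30; python3 - <<'E'
from h import *
st()
go([494,224,72],[180,0,98.4]);go([494,224,64],[180,0,98.4])
E
```

```text
time: 13.88
tool_pos: [489.4, 224.8, 144.1]
tcp_rot: [-179.5, 0.1, 98.7]
ft_force: [-0.5, -0.8, -0.3]
finger_gap: -0.2
t 13.88 tcp [489.4 224.8 144.1] [-1.795e+02  1.000e-01  9.870e+01] F [-0.5 -0.8 -0.3] gap -0.2 q [19.2  0.5 98.7 -0.  81.3 10.5]
row [-0.0014, 0.005, 0.0721] [-0.009, 0.002, 0.005] min rows 1.2
row [-0.0014, 0.0051, 0.0801] [-0.009, 0.002, 0.005] min rows 1.3
```

```bash
python3 -m crank '[[[-0.001,0.004,0.05,-0.009,0.002,0.005],[-0.001,0.004,0.07,-0.009,0.002,0.005],[-0.001,0.004,0.076,-0.009,0.002,0.005],[-0.001,0.004,0.08,-0.009,0.002,0.005],[-0.001,0.004,0.08,-0.009,0.002,0.005]]]' 1; python3 - <<'E'
from h import *
p,d,cal=snap('wrist','w14'); st()
cv2.imwrite('pics/w14a.png',cv2.resize(p[60:310,220:530],None,fx=2.4,fy=2.4,interpolation=3))
go([494,224,62],[180,0,98.4])
E
```

```text
time: 14.5
tool_pos: [492.0, 222.0, 68.9]
tcp_rot: [-179.8, -0.0, 98.2]
ft_force: [-29.4, -9.0, 45.2]
finger_gap: 0.1
t 14.55 tcp [492.  221.9  68.9] [-179.8   -0.    98.2] F [-29.5  -9.9  44.9] gap 0.3 q [ 18.8   4.5 102.9   0.   72.8  10.6]
row [0.0018, 0.0023, 0.0069] [-0.004, -0.0, -0.004] min rows 0.1
```

View pics/w14a.png

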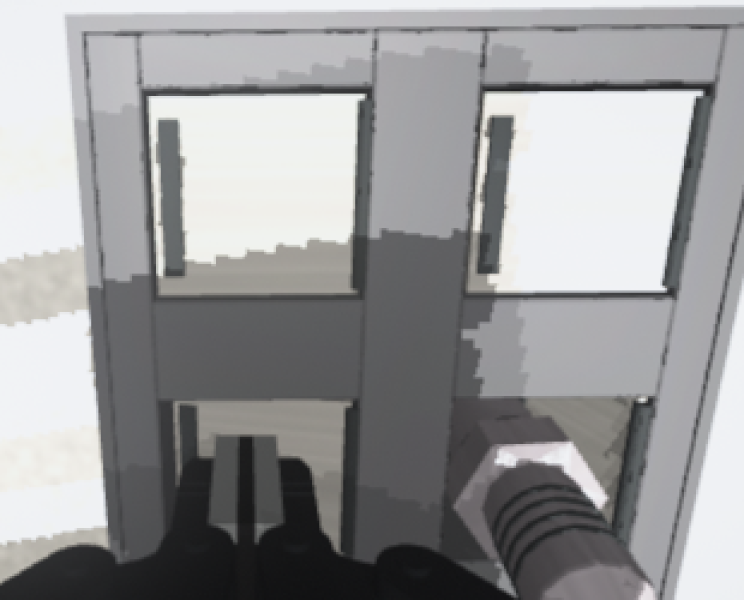

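```bash
python3 -m crank '[[[0,0,-0.02,0,0,0],[0,0,-0.04,0,0,0],[0,0,-0.04,0,0,0]]]' 1; python3 - <<'E'
from h import *
c=np.load('pics/w14_cal.npz');cal=dict(mtx=c['m'],cam_to_world=c['T']);d=np.load('pics/w14_d.npy')
for x,y in ((170,415),(178,420),(188,420),(200,415),(225,415),(250,415),(280,415),(310,415),(340,420),(380,350),(250,350),(230,440),(265,440),(230,450)):
    u,v=int(x/2.4+220),int(y/2.4+60);print((x,y),world((u,v),d[v,u],cal).round(1))
st();s=r.sense()
print((s['tool_pos'][:2]-[524.7,228.5])@np.array([[np.cos(.147),-np.sin(.147)],[np.sin(.147),np.cos(.147)]]))
E
```

```text
time: 14.92
tool_pos: [494.2, 220.6, 111.3]
tcp_rot: [-180.0, -0.0, 98.0]
ft_force: [0.9, 0.4, 0.0]
finger_gap: 0.0
(170, 415) [472.4 229.7  90. ]
(178, 420) [475.  230.2  94. ]
(188, 420) [477.2 230.9  94.8]
(200, 415) [479.7 233.2  95.1]
(225, 415) [485.  234.2  95.6]
(250, 415) [490.8 235.8  97.1]
(280, 415) [496.8 237.9  99.7]
(310, 415) [503.5 238.9  99.9]
(340, 420) [509.6 239.  101.9]
(380, 350) [514.7 256.7 102.9]
(250, 350) [488.2 253.2 103.6]
(230, 440) [486.6 232.  103.7]
(265, 440) [494.2 233.6 104.8]
(230, 450) [486.7 232.3 108.7]
t 14.93 tcp [494.2 220.6 111.3] [-180.   -0.   98.] F [0.9 0.4 0. ] gap 0.0 q [ 18.6   2.  100.8   0.   77.2  10.6]
[-31.3472678  -3.3212793]
```

```bash
cat >> h.py <<'E'
KQ=R.from_euler('z',8.4,degrees=True);Kt=np.array([524.7,228.5,0])
def cell(i,dx=0,dy=0,z=104): return Kt+KQ.apply([(-31 if i<3 else 31)+dx,[-62,0,62][i%3]+dy,z])
E
python3 - <<'E'
from h import *
for i in (0,2): 
  print(cell(i)); go(cell(i,z=64),[180,0,98.4])
E
```

```text
[503.08970545 162.63654147 104.        ]
row [-0.0587, 0.0008, 0.0472] [-0.0, -0.001, -0.007] min rows 1.2
[484.97540991 285.30631076 104.        ]
row [0.0653, -0.0001, 0.0473] [-0.0, -0.001, -0.007] min rows 1.3
```

```bash
python3 -m crank '[[[0.03,0,0,0,0,0],[0.065,0,0.01,0,0,-0.007],[0.065,0,0.03,0,0,-0.007],[0.065,0,0.04,0,0,-0.007],[0.065,0,0.044,0,0,-0.007],[0.065,0,0.047,0,0,-0.007],[0.065,0,0.047,0,0,-0.007]]]' 1; python3 - <<'E'
from h import *
st()
E
```

```text
time: 15.8
tool_pos: [485.1, 284.0, 69.6]
tcp_rot: [-179.9, -0.1, 98.3]
ft_force: [-26.6, -10.3, 48.9]
finger_gap: -0.0
t 15.80 tcp [485.1 284.   69.6] [-1.799e+02 -1.000e-01  9.830e+01] F [-26.6 -10.3  48.9] gap -0.0 q [25.1  7.6 99.4  0.1 73.  16.7]
```

```bash
python3 - <<'E'
from h import *
go(cell(0,z=66),[180,0,98.4])
E
python3 -m crank '[[[0,0,-0.02,0,0,0],[-0.03,0,-0.035,0,0,0],[-0.08,0,-0.035,0,0,0],[-0.122,0.001,-0.03,0,0,0],[-0.122,0.001,-0.01,0,0,0],[-0.122,0.001,-0.004,0,0,0],[-0.122,0.001,0,0,0,0],[-0.122,0.001,0.004,0,0,0],[-0.122,0.001,0.004,0,0,0]]]' 1; python3 - <<'E'
from h import *
st()
E
```

```text
row [-0.1227, 0.0002, 0.0035] [-0.001, -0.001, -0.001] min rows 2.0
time: 16.92
tool_pos: [503.6, 161.9, 69.6]
tcp_rot: [-179.9, 0.1, 98.3]
ft_force: [-22.0, -12.7, 38.2]
finger_gap: -0.0
t 16.93 tcp [503.6 161.9  69.6] [-1.799e+02  1.000e-01  9.830e+01] F [-22.  -12.7  38.2] gap -0.0 q [ 1.240e+01  2.800e+00  1.046e+02 -1.000e-01  7.280e+01  4.100e+00]
```

```bash
python3 - <<'E'
from h import *
go(cell(3,z=64),[180,0,98.4])
E
python3 -m crank '[[[0,0,-0.02,0,0,0],[0,0.02,-0.03,0,0,0],[0,0.062,-0.03,0,0,0],[0,0.062,-0.01,0,0,0],[0,0.062,0,0,0,0],[0,0.062,0.004,0,0,0],[0,0.062,0.004,0,0,0]]]' 1; python3 - <<'E'
from h import *
st()
E
```

```text
row [0.0009, 0.0616, 0.0055] [-0.002, 0.002, -0.001] min rows 1.0
time: 17.8
tool_pos: [564.0, 170.9, 65.1]
tcp_rot: [-179.8, 0.1, 98.4]
ft_force: [-0.3, -0.3, 0.9]
finger_gap: 0.1
t 17.80 tcp [564.  170.9  65.1] [-1.798e+02  1.000e-01  9.840e+01] F [-0.3 -0.3  0.9] gap 0.1 q [11.9 12.1 94.9 -0.1 73.2  3.6]
```

```bash
python3 -m crank '[[[0,0,0.005,0,0,0],[0,0,0.01,0,0,0],[0,0,0.015,0,0,0],[0,0,0.015,0,0,0]]]' 1; python3 - <<'E'
from h import *
p,d,cal=snap('wrist','w15'); st()
cv2.imwrite('pics/w15a.png',cv2.resize(p[60:310,180:490],None,fx=2.4,fy=2.4,interpolation=3))
E
```

```text
time: 18.3
tool_pos: [563.4, 170.7, 49.4]
tcp_rot: [-179.7, 0.1, 98.4]
ft_force: [-0.8, -0.8, 0.4]
finger_gap: 0.0
t 18.35 tcp [563.5 170.7  49.6] [-1.798e+02  1.000e-01  9.840e+01] F [-1.3 -0.1  0.3] gap 0.1 q [11.9 13.1 95.5 -0.1 71.7  3.6]
```

View pics/w15a.png

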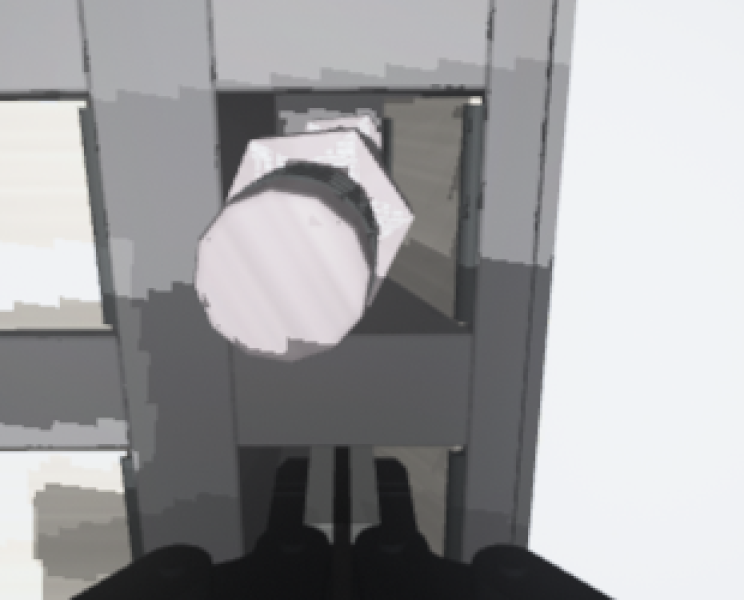

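```bash
cat > kin.py <<'E'
import numpy as np
from scipy.spatial.transform import Rotation as R
from scipy.optimize import least_squares
D=[([60.311,7.516,85.329,0,87.263,-4.892],[251.3,544.2,201.8],[-179.9,0,155.2]),
([20.3,-.3,89.5,0,90.8,12.5],[500.2,240,239.8],[180,0,97.8]),
([19,3.9,102.1,0,73.8,10.9],[495.1,224.5,81],[179.9,-.1,98]),
([-35.7,19.9,95.2,0,64.9,-81.7],[518,-309.3,-18.5],[180,0,135.9]),
([-38.1,20.8,100,41,82.6,-37.1],[557.8,-46.6,48.3],[179.9,-44.9,74.8]),
([-45.5,18.1,93.6,37.7,93.8,-36.5],[535.3,-129.3,128.3],[179.8,-44.9,74.8]),
([11.9,13.1,95.5,-.1,71.7,3.6],[563.5,170.7,49.6],[-179.8,.1,98.4])]
e=lambda a,t:R.from_euler(a,t,degrees=True)
def fk(q,p,s4):
    a1,d1,L2,a3,L3,L6=p
    A=e('z',q[0]);B=A*e('y',q[1]);C=B*e('y',q[2]);W=C*e('z',s4*q[3])*e('y',q[4]);
    pos=np.array([0,0,d1])+A.apply([a1,0,0])+B.apply([0,0,L2])+C.apply([a3,0,L3])+W.apply([0,0,L6])
    return pos,W*e('z',90+q[5])
def fit():
    best=None
    for s4 in (1,-1):
        f=lambda p:np.concatenate([fk(q,p,s4)[0]-x for q,x,_ in D])
        o=least_squares(f,[0,400,400,0,400,250]);
        re=max(np.degrees((fk(q,o.x,s4)[1].inv()*e('xyz',rt)).magnitude()) for q,x,rt in D)
        if best is None or o.cost<best[0]: best=(o.cost,o.x,s4,re,np.abs(o.fun).max())
    return best
lo=np.array([-169.43,-51.17,1.28,-76.62,0,-152.29]);hi=np.array([169.43,129.36,143.12,256.62,156.53,152.29])
def ik(pos,rot,p,s4,q0):
    def f(q):
        x,r_=fk(q,p,s4);return np.concatenate([(x-pos)/10,(rot.inv()*r_).as_rotvec()*6])
    o=least_squares(f,np.clip(q0,lo+.1,hi-.1),bounds=(lo,hi));return o.x,np.sqrt(2*o.cost)
E
python3 - <<'E'
from kin import *
from h import *
c,p,s4,re,m=fit();print(c,p.round(1),s4,re,m); np.save('kp.npy',np.append(p,s4))
E
```

```text
7040.647101452902 [-24.  335.2 414.3  54.9 573.7 460.6] 1 0.1521433880930647 49.809264867725574
```

```bash
cat > kin2.py <<'E'
from kin import *
def frames(q):
    A=e('z',q[0]);B=A*e('y',q[1]);C=B*e('y',q[2]);F=C*e('z',q[3]);W=F*e('y',q[4]);T=W*e('z',90+q[5]);return A,B,C,F,W,T
def row(q):
    A,B,C,F,W,T=[f.as_matrix() for f in frames(q)]
    return np.column_stack([[0,0,1],A[:,0],A[:,1],B[:,2],C[:,0],C[:,2],F[:,0],W[:,2],W[:,0],T[:,0],T[:,1]])
names='d1 a1x a1y L2 a3 L3 fx L6 wx tx ty'.split()
E
python3 - <<'E'
from kin2 import *
M=np.concatenate([row(q) for q,_,_ in D]);y=np.concatenate([x for _,x,_ in D])
for sub in (list(range(11)),[0,1,3,4,5,7],[0,1,2,3,4,5,7],[0,1,3,4,5,7,8],[0,1,3,4,5,6,7],[0,1,3,4,5,7,9,10]):
    x,res,rk,sv=np.linalg.lstsq(M[:,sub],y,rcond=None);r_=y-M[:,sub]@x
    print([names[i] for i in sub],x.round(1),rk,'max',abs(r_).max().round(1)); print(r_.reshape(-1,3).round(0).tolist())
E
```

```text
['d1', 'a1x', 'a1y', 'L2', 'a3', 'L3', 'fx', 'L6', 'wx', 'tx', 'ty'] [ 3.181e+02  1.400e+00  5.150e+01  3.696e+02  6.190e+01  5.531e+02
  6.000e-01  3.930e+02  5.000e-01 -3.000e-01 -4.000e-01] 11 max 0.3
[[-0.0, -0.0, 0.0], [-0.0, 0.0, -0.0], [-0.0, -0.0, -0.0], [-0.0, 0.0, 0.0], [0.0, 0.0, -0.0], [-0.0, -0.0, -0.0], [0.0, 0.0, 0.0]]
['d1', 'a1x', 'L2', 'a3', 'L3', 'L6'] [335.2 -24.  414.3  54.9 573.7 460.6] 6 max 49.8
[[-46.0, 23.0, -0.0], [-14.0, 50.0, -2.0], [-17.0, 48.0, 4.0], [20.0, 49.0, 10.0], [9.0, 3.0, -7.0], [16.0, -2.0, -11.0], [-18.0, 49.0, 6.0]]
['d1', 'a1x', 'a1y', 'L2', 'a3', 'L3', 'L6'] [3.170e+02 5.000e-01 5.130e+01 3.714e+02 6.280e+01 5.529e+02 3.935e+02] 7 max 0.3
[[-0.0, -0.0, 0.0], [0.0, 0.0, -0.0], [-0.0, -0.0, -0.0], [0.0, -0.0, 0.0], [-0.0, 0.0, -0.0], [-0.0, -0.0, -0.0], [-0.0, 0.0, 0.0]]
['d1', 'a1x', 'L2', 'a3', 'L3', 'L6', 'wx'] [335.1 -38.2 419.2  57.2 554.3 464.6 -33.4] 7 max 49.9
[[-46.0, 23.0, 0.0], [-14.0, 50.0, -0.0], [-18.0, 48.0, -0.0], [18.0, 50.0, 4.0], [10.0, 2.0, -2.0], [15.0, -7.0, -4.0], [-19.0, 49.0, 2.0]]
['d1', 'a1x', 'L2', 'a3', 'L3', 'fx', 'L6'] [328.3 -24.2 371.1  -5.  577.8  67.6 402.4] 7 max 50.7
[[-45.0, 25.0, -1.0], [-18.0, 48.0, -3.0], [-16.0, 48.0, 4.0], [32.0, 40.0, 8.0], [-2.0, 3.0, -6.0], [3.0, 3.0, -9.0], [-10.0, 51.0, 6.0]]
['d1', 'a1x', 'L2', 'a3', 'L3', 'L6', 'tx', 'ty'] [182.3 -72.  560.4  95.7 591.2 410.8  44.4  19.6] 8 max 38.2
[[-7.0, -1.0, -0.0], [1.0, 14.0, -5.0], [0.0, 12.0, 5.0], [38.0, 4.0, 20.0], [-7.0, 10.0, -13.0], [-1.0, 6.0, -19.0], [-20.0, 4.0, 12.0]]
```

```bash
cat >> kin2.py <<'E'
P7=np.array([317.0,.5,51.3,371.4,62.8,552.9,393.5]);IDX=[0,1,2,3,4,5,7]
def fk2(q): return row(q)[:,IDX]@P7, frames(q)[-1]
def ik2(pos,rot,q0):
    f=lambda q:np.concatenate([(fk2(q)[0]-pos)/10,(rot.inv()*fk2(q)[1]).as_rotvec()*6])
    o=least_squares(f,np.clip(q0,lo+.1,hi-.1),bounds=(lo,hi));return o.x,np.sqrt(2*o.cost)
def solve(pos,rot):
    best=None
    for j4 in (0,-60,60,180):
        for j6 in (0,-100,100):
            q,c=ik2(np.array(pos),rot,[np.degrees(np.arctan2(pos[1],pos[0])),10,95,j4,80,j6])
            if best is None or c<best[1]-1e-3: best=(q,c)
    return best
E
cat >> h.py <<'E'
capL=np.array([1.9,57.7,134.1]);cap=Ct+CQ.apply(capL);axd=CQ.apply([0,q,q])
def Rcap(psi): # psi=0: tool x=(0,q,-q), y=+x cradle ; rotated about tool z by psi
    return CQ*R.from_matrix(np.array([[0,q,-q],[1,0,0],[0,-q,-q]]).T)*R.from_euler('z',psi,degrees=True)
def capT(back=0): return cap-axd*(59-back)
E
python3 - <<'E'
from kin2 import *
from h import *
print('cap',cap.round(1))
for psi in (-90,-45,0,45,90,180):
    for b in (0,120):
        q_,c=solve(capT(b),Rcap(psi)); print(psi,b,q_.round(0),round(c,3))
for yaw in (98.4,8.4,-171.6,-81.6): print(yaw,[(x[0].round(0).tolist(),round(x[1],3)) for x in [solve(cell(3,z=87),R.from_euler('xyz',[180,0,yaw],degrees=True))]])
st()
E
```

```text
cap [565.4 -17.4 134.1]
-90 0 [ 14.  28.  85. -38.  93. -53.] 0.0
-90 120 [ 20.  30.  73. -36. 104. -55.] 0.0
-45 0 [ 14.  28.  85. -38.  93.  -8.] 0.0
-45 120 [ 20.  30.  73. -36. 104. -10.] 0.0
0 0 [ 14.  28.  85. -38.  93.  37.] 0.0
0 120 [ 20.  30.  73. -36. 104.  35.] 0.0
45 0 [ 14.  28.  85. -38.  93.  82.] 0.0
45 120 [ 20.  30.  73. -36. 104.  80.] 0.0
90 0 [ 14.  28.  85. -38.  93. 127.] 0.0
90 120 [ 20.  30.  73. -36. 104. 125.] 0.0
180 0 [  14.   28.   85.  -38.   93. -143.] 0.0
180 120 [  20.   30.   73.  -36.  104. -145.] 0.0
98.4 [([12.0, 11.0, 94.0, -0.0, 75.0, 4.0], np.float64(0.0))]
8.4 [([12.0, 11.0, 94.0, 0.0, 75.0, 94.0], np.float64(0.0))]
-171.6 [([12.0, 11.0, 94.0, 0.0, 75.0, -86.0], np.float64(0.0))]
-81.6 [([20.0, 9.0, 97.0, -13.0, 73.0, -152.0], np.float64(1.827))]
t 18.35 tcp [563.5 170.7  49.6] [-1.798e+02  1.000e-01  9.840e+01] F [-1.3 -0.1  0.3] gap 0.1 q [11.9 13.1 95.5 -0.1 71.7  3.6]
```

```bash
python3 -m crank '[[[0,0,-0.03,0,0,0],[0,0,-0.08,0,0,0],[0,0,-0.13,0,0,0],[0,0,-0.17,0,0,0],[0,0,-0.17,0,0,0]]]' 0.5; python3 - <<'E'
from h import *
P=np.load('pics/top0_P.npy').reshape(400,640,3)
print('bottle top',P[152:158,284:290].reshape(-1,3).mean(0).round(0));st()
go(capT(90),Rcap(0))
E
```

```text
time: 18.98
tool_pos: [566.9, 171.8, 224.9]
tcp_rot: [179.8, 0.1, 98.4]
ft_force: [0.8, -0.4, -0.3]
finger_gap: 42.9
bottle top [644.  61. 115.]
t 18.98 tcp [566.9 171.8 224.9] [1.798e+02 1.000e-01 9.840e+01] F [ 0.8 -0.4 -0.3] gap 42.9 q [12.   5.6 85.  -0.1 89.2  3.6]
row [-0.1668, -0.0204, 0.0691] [0.167, -0.773, 0.391] min rows 4.7
```

```bash
python3 -m crank '[[[-0.028,-0.003,0.0,0.028,-0.129,0.065],[-0.056,-0.007,0.01,0.056,-0.258,0.13],[-0.084,-0.01,0.02,0.084,-0.387,0.195],[-0.112,-0.014,0.035,0.111,-0.515,0.261],[-0.14,-0.017,0.05,0.139,-0.644,0.326],[-0.167,-0.02,0.069,0.167,-0.773,0.391],[-0.167,-0.02,0.069,0.167,-0.773,0.391],[-0.167,-0.02,0.069,0.167,-0.773,0.391]]]' 0.5; python3 - <<'E'
from h import *
p,d,cal=snap('wrist','w16'); st();s=r.sense();Rc=R.from_euler('xyz',s['tcp_rot'],degrees=True)
go(capT(40),Rcap(0));go(capT(0),Rcap(0))
f=lambda P:proj(P,cal).round(0)
print('cap px',f(cap),'hex end',f(cap-34*axd))
E
```

```text
time: 19.98
tool_pos: [571.8, 4.1, 156.4]
tcp_rot: [-180.0, 44.9, 74.7]
ft_force: [0.1, -0.1, 1.0]
finger_gap: 42.5
t 20.02 tcp [572.5   4.2 157.8] [179.8  44.8  74.6] F [-0.2 -0.5  1.4] gap 42.8 q [ 18.6  29.2  75.9 -36.6 101.2  35.3]
row [0.0005, -0.0013, 0.0519] [0.002, -0.004, -0.001] min rows 0.8
row [0.0004, -0.0014, 0.0919] [0.002, -0.004, -0.001] min rows 1.5
cap px [321. 213.] hex end [321. 199.]
```

View pics/w16.png

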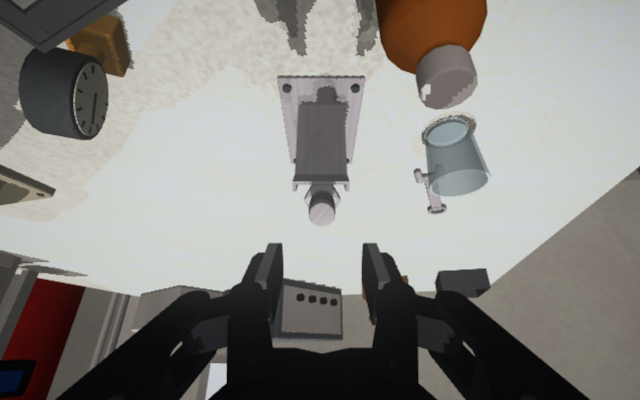

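```bash
python3 - <<'E'
from h import *
d=np.load('pics/w16_d.npy');c=np.load('pics/w16_cal.npz');cal=dict(mtx=c['m'],cam_to_world=c['T']);s=r.sense();Rc=R.from_euler('xyz',s['tcp_rot'],degrees=True)
for u,v in ((321,208),(315,213),(321,213),(327,213),(321,219)): w=world((u,v),d[v,u],cal);print(Rc.inv().apply(w-s['tool_pos']).round(1))
for v in (208,213,218):
    k=np.where((d[v,300:345]<d[v,321]+15))[0]+300;print(v,k.min(),k.max())
print(Rc.inv().apply(cap-s['tool_pos']).round(1))
E
```

```text
[ 5.6 -0.9 31. ]
[ 1.3 -5.4 32. ]
[ 1.5 -0.9 31.5]
[ 1.7  3.5 31. ]
[-2.7 -0.9 30.1]
208 309 335
213 309 335
218 310 334
[ 0.6 -1.2 32.9]
```

```bash
python3 -m crank '[[[0.001,-0.001,0.03,0,-0.003,0],[0.001,-0.001,0.055,0,-0.003,0],[0.001,-0.001,0.075,0,-0.003,0],[0.001,-0.001,0.089,0,-0.003,0],[0.001,-0.001,0.089,0,-0.003,0]]]' 0.5; python3 - <<'E'
from h import *
p,d,cal=snap('wrist','w17'); st();s=r.sense();Rc=R.from_euler('xyz',s['tcp_rot'],degrees=True)
cv2.imwrite('pics/w17a.png',cv2.resize(p[150:350,220:420],None,fx=2.9,fy=2.9,interpolation=3))
E
```

```text
time: 20.65
tool_pos: [554.9, -55.8, 94.0]
tcp_rot: [179.9, 44.9, 74.5]
ft_force: [0.6, 0.4, 0.5]
finger_gap: 42.9
t 20.70 tcp [555.4 -55.3  94.4] [179.8  44.9  74.5] F [-0.2  0.9 -0.8] gap 42.7 q [ 14.3  28.2  84.5 -38.   92.7  36.7]
```

View pics/w17a.png

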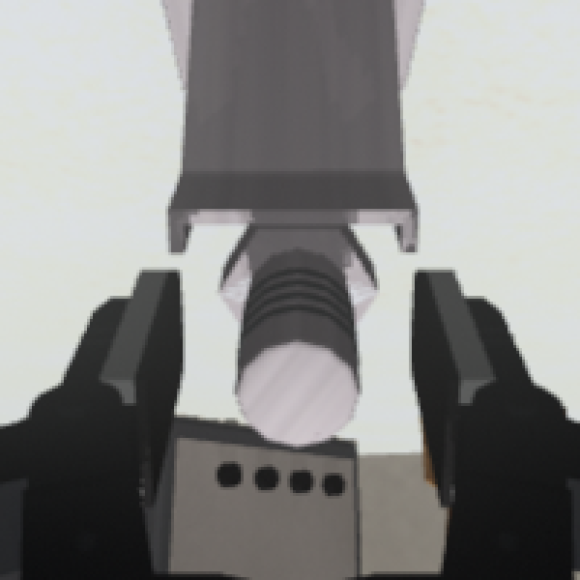

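```bash
python3 -m crank '[[[0,0,0,0,0,0],[0,0,0,0,0,0],[0,0,0,0,0,0],[0,0,0,0,0,0]]]' 1 80; python3 - <<'E'
from h import *
p,d,cal=snap('wrist','w18'); st();s=r.sense();Rc=R.from_euler('xyz',s['tcp_rot'],degrees=True)
cv2.imwrite('pics/w18a.png',cv2.resize(p[150:350,220:420],None,fx=2.9,fy=2.9,interpolation=3))
v,u=220,322
for u,v in ((322,280),(322,285),(322,290),(322,275),(310,285),(334,285)):
  w=world((u,v),d[v,u],cal);print((u,v),Rc.inv().apply(w-s['tool_pos']).round(1))
# up world in tool
print('up',Rc.inv().apply([0,0,.1]).round(4))
E
```

```text
time: 21.2
tool_pos: [556.2, -54.5, 95.4]
tcp_rot: [179.7, 44.9, 74.5]
ft_force: [0.3, 4.4, 6.3]
finger_gap: 17.7
t 21.25 tcp [556.3 -54.5  95.4] [179.7  44.9  74.5] F [0.7 3.6 5.5] gap 17.5 q [ 14.3  28.2  84.4 -38.   92.7  36.7]
(322, 280) [  2.   -0.2 -54.6]
(322, 285) [ -1.2  -0.2 -53.9]
(322, 290) [ -2.8  -0.2 -55.4]
(322, 275) [  4.8  -0.2 -54.8]
(310, 285) [ -0.4  -5.7 -54.9]
(334, 285) [ -0.3   5.3 -55.1]
up [-0.0706  0.0004 -0.0709]
```

View pics/w18a.png

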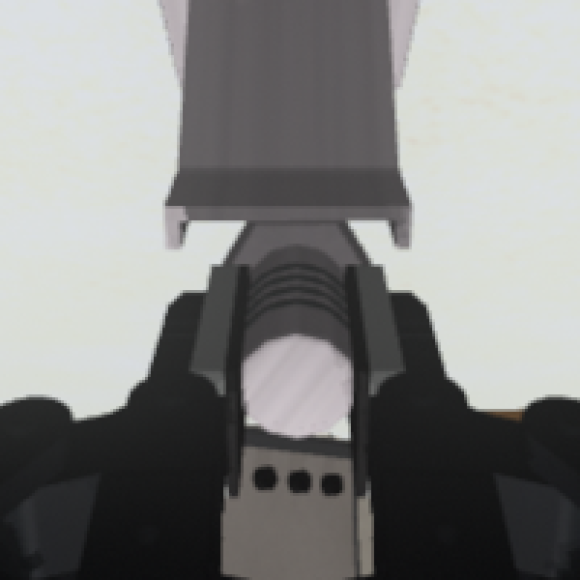

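```bash
python3 -m crank '[[[-0.01,0,-0.01,0,0,0],[-0.03,0,-0.03,0,0,0],[-0.06,0,-0.06,0,0,0],[-0.09,0,-0.09,0,0,0],[-0.09,0,-0.09,0,0,0]]]' 1 80; python3 - <<'E'
from h import *
p,d,cal=snap('wrist','w19'); st();s=r.sense();Rc=R.from_euler('xyz',s['tcp_rot'],degrees=True)
v,u=np.mgrid[0:400,0:640];m=np.array(cal['mtx']);T=np.array(cal['cam_to_world'])
for u,v in ((322,280),(322,285)): w=world((u,v),d[v,u],cal);print((u,v),Rc.inv().apply(w-s['tool_pos']).round(1))
go(cell(3,dx=-2,z=222),[180,0,98.4])
E
```

```text
time: 21.88
tool_pos: [558.1, -54.4, 228.7]
tcp_rot: [179.0, 44.6, 73.9]
ft_force: [0.5, 0.2, -3.8]
finger_gap: 17.6
t 21.93 tcp [556.9 -54.4 225.6] [179.3  44.7  74.2] F [-0.3 -0.1 -4.6] gap 17.4 q [ 14.3  20.2  80.1 -38.9 102.1  29.2]
(322, 280) [  1.8  -0.2 -54.3]
(322, 285) [ -0.1  -0.2 -55.3]
row [0.158, -0.0543, -0.152] [-0.153, 0.771, -0.396] min rows 4.7
```

View pics/w19.png

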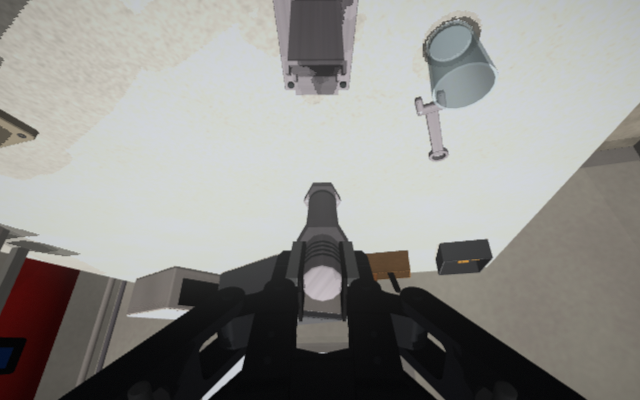

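```bash
python3 -m crank '[[[0.026,-0.009,-0.025,-0.025,0.128,-0.066],[0.053,-0.018,-0.051,-0.051,0.257,-0.132],[0.079,-0.027,-0.076,-0.076,0.385,-0.198],[0.105,-0.036,-0.101,-0.102,0.514,-0.264],[0.132,-0.045,-0.127,-0.127,0.643,-0.33],[0.158,-0.054,-0.152,-0.153,0.771,-0.396],[0.158,-0.054,-0.152,-0.153,0.771,-0.396],[0.158,-0.054,-0.152,-0.153,0.771,-0.396]]]' 1 80; python3 - <<'E'
from h import *
p,d,cal=snap('wrist','w20'); snap('scene','s20');snap('top','t20');st();s=r.sense();Rc=R.from_euler('xyz',s['tcp_rot'],degrees=True)
for u,v in ((322,280),(322,285)): w=world((u,v),d[v,u],cal);print((u,v),Rc.inv().apply(w-s['tool_pos']).round(1))
for i,(x,y) in enumerate([(-62,-92),(62,-92),(62,92),(-62,92)]): print(proj(Kt+KQ.apply([x,y,104]),cal).round(0))
go(cell(3,dx=-2,z=200),[180,0,98.4])
E
```

```text
time: 22.92
tool_pos: [561.9, 170.1, 220.5]
tcp_rot: [-179.8, 0.1, 98.3]
ft_force: [-0.2, -0.1, -4.8]
finger_gap: 17.8
t 23.07 tcp [562.4 170.8 221.1] [-1.799e+02  1.000e-01  9.840e+01] F [ 0.2  0.8 -4.2] gap 17.4 q [11.9  5.3 85.7 -0.1 89.1  3.6]
(322, 280) [  1.7  -0.7 -54.4]
(322, 285) [ -1.   -0.7 -54.4]
[236. 210.]
[355. 210.]
[362.   8.]
[216.   8.]
row [0.0006, 0.0002, 0.0211] [-0.002, 0.001, -0.001] min rows 0.3
```

View pics/w20.png

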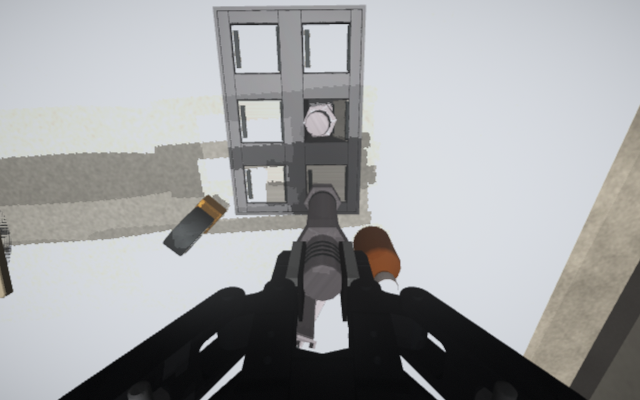

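View pics/s20.png

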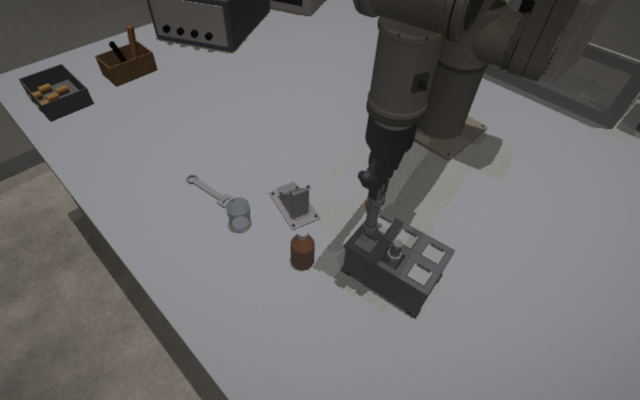

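```bash
python3 - <<'E'
from h import *
p=cv2.imread('pics/w20.png');c=np.load('pics/w20_cal.npz');cal=dict(mtx=c['m'],cam_to_world=c['T'])
k=4;a=cv2.resize(p[145:225,280:380],None,fx=6,fy=6,interpolation=3)
for dx,dy in ((-21,20),(21,20),(-21,-20),(21,-20)):
    u=(proj(cell(3,dx,dy,104),cal)-[280,145])*6; cv2.circle(a,tuple(int(x) for x in u),4,(0,0,255),-1)
s=r.sense();Rc=R.from_euler('xyz',s['tcp_rot'],degrees=True)
u=(proj(s['tool_pos']+Rc.apply([0,0,85]),cal)-[280,145])*6;print(u);cv2.circle(a,tuple(int(x) for x in u),4,(0,255,0),-1)
cv2.imwrite('pics/w20a.png',cv2.convertScaleAbs(a,alpha=1.6))
E
```

```text
[257.58873634 287.08102373]
```

View pics/w20a.png

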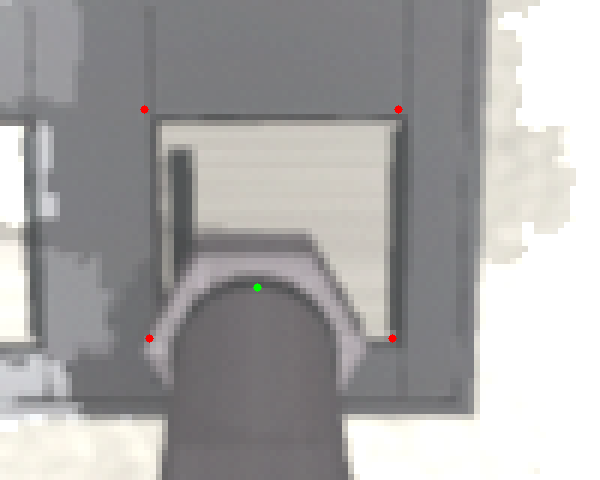

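```bash
python3 - <<'E'
from h import *
go(cell(3,dx=-.5,dy=-1.2,z=193),[180,0,98.4])
E
python3 -m crank '[[[-0.0005,0.0015,0.015,0,0,0],[-0.0005,0.0015,0.028,0,0,0],[-0.0005,0.0015,0.036,0,0,0],[-0.0005,0.0015,0.044,0,0,0],[-0.0005,0.0015,0.052,0,0,0],[-0.0005,0.0015,0.06,0,0,0],[-0.0005,0.0015,0.06,0,0,0]]]' 1 80; python3 - <<'E'
from h import *
snap('wrist','w21');st()
go(cell(3,dx=-.5,dy=-1.2,z=110),[180,0,98.4])
E
```

```text
row [-0.0006, 0.0017, 0.0281] [-0.002, 0.001, -0.001] min rows 0.5
time: 23.95
tool_pos: [563.1, 170.3, 160.0]
tcp_rot: [-179.8, 0.1, 98.4]
ft_force: [-0.5, -0.2, -4.0]
finger_gap: 18.0
t 24.00 tcp [563.4 170.4 160.6] [-1.798e+02  1.000e-01  9.840e+01] F [-1.  -0.2 -5.2] gap 17.8 q [11.9  7.2 90.  -0.1 83.   3.5]
row [-0.0, 0.0009, 0.0506] [-0.003, 0.001, -0.001] min rows 0.8
```

View pics/w21.png

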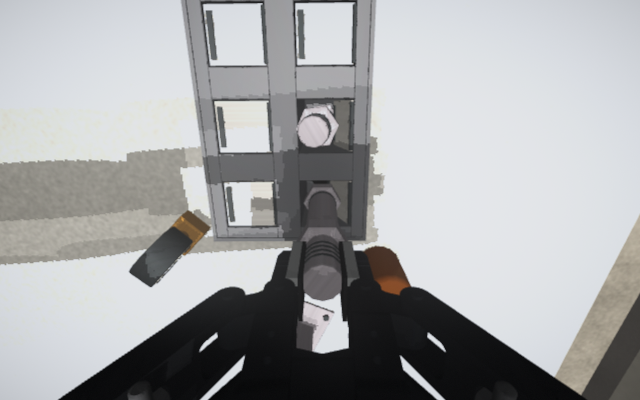

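```bash
python3 -m crank '[[[0,0.0005,0.008,-0.003,0,0],[0,0.0005,0.016,-0.003,0,0],[0,0.0005,0.024,-0.003,0,0],[0,0.0005,0.032,-0.003,0,0],[0,0.0005,0.04,-0.003,0,0],[0,0.0005,0.048,-0.003,0,0],[0,0.0005,0.055,-0.003,0,0],[0,0.0005,0.06,-0.003,0,0],[0,0.0005,0.06,-0.003,0,0]]]' 1 80; python3 - <<'E'
from h import *
st()
E
```

```text
time: 25.12
tool_pos: [563.3, 170.3, 100.1]
tcp_rot: [-179.9, 0.1, 98.4]
ft_force: [-0.6, -0.3, -4.5]
finger_gap: 17.4
t 25.12 tcp [563.3 170.3 100.1] [-1.799e+02  1.000e-01  9.840e+01] F [-0.6 -0.3 -4.5] gap 17.4 q [11.9  9.8 93.6 -0.1 76.6  3.5]
```

Foot expected about 9 mm above the floor; creep down watching force.

```bash
python3 -m crank '[[[0,0,0.003,0,0,0],[0,0,0.006,0,0,0],[0,0,0.006,0,0,0]]]' 1 80; python3 -m crank '[[[0,0,0.0015,0,0,0],[0,0,0.0025,0,0,0],[0,0,0.0025,0,0,0]]]' 1 80
```

```text
time: 25.5
tool_pos: [563.1, 170.2, 93.7]
tcp_rot: [-179.9, 0.1, 98.4]
ft_force: [-0.8, 1.8, -4.8]
finger_gap: 17.8
time: 25.88
tool_pos: [563.1, 170.2, 91.2]
tcp_rot: [-179.9, 0.1, 98.4]
ft_force: [-0.1, -0.5, -4.4]
finger_gap: 17.7
```

```bash
python3 -m crank '[[[0,0,0.001,0,0,0],[0,0,0.001,0,0,0]]]' 1 80; python3 -m crank '[[[0,0,0.001,0,0,0],[0,0,0.001,0,0,0]]]' 1 80
```

```text
time: 26.12
tool_pos: [563.5, 170.3, 91.1]
tcp_rot: [-180.0, 0.1, 98.4]
ft_force: [-1.2, -0.2, 4.8]
finger_gap: 17.8
time: 26.38
tool_pos: [563.9, 170.4, 91.1]
tcp_rot: [180.0, 0.1, 98.4]
ft_force: [-2.6, -1.4, 6.4]
finger_gap: 17.3
```

```bash
python3 -m crank '[[[0,0,0,0,0,0],[0,0,0,0,0,0],[0,0,0,0,0,0]]]' 0.5; python3 - <<'E'
from h import *
snap('wrist','w22');st()
E
```

```text
time: 26.75
tool_pos: [564.0, 170.4, 91.1]
tcp_rot: [180.0, 0.1, 98.4]
ft_force: [-0.4, -0.3, -0.2]
finger_gap: 43.0
t 26.80 tcp [563.9 170.4  91.1] [1.80e+02 1.00e-01 9.84e+01] F [ 0.4 -1.   0.5] gap 42.7 q [11.9 10.3 94.1 -0.1 75.6  3.5]
```

View pics/w22.png

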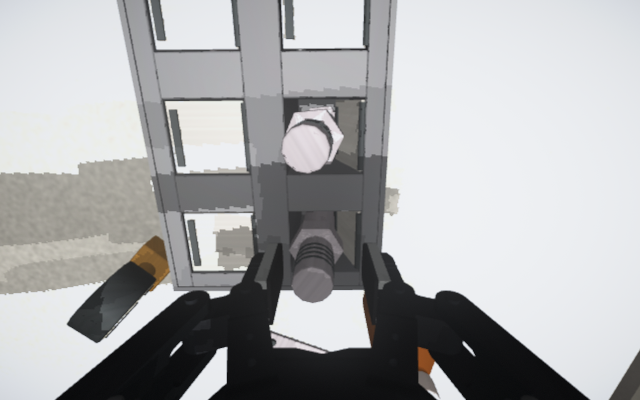

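```bash
python3 -m crank '[[[0,0,-0.01,0,0,0],[0,0,-0.03,0,0,0],[0,0,-0.06,0,0,0],[0,0,-0.1,0,0,0],[0,0,-0.14,0,0,0],[0,0,-0.14,0,0,0]]]' 0.5; python3 - <<'E'
from h import *
p,d,cal=snap('wrist','w23');a,_,_=snap('scene','s23');snap('top','t23');st()
cv2.imwrite('pics/s23a.png',cv2.convertScaleAbs(cv2.resize(a[140:320,260:480],None,fx=3.3,fy=3.3,interpolation=3),alpha=1.5))
s=r.sense()
v,u=np.mgrid[0:400,0:640];m=np.array(cal['mtx']);T=np.array(cal['cam_to_world'])
P=np.stack([(u-m[0,2])/m[0,0]*d,(v-m[1,2])/m[1,1]*d,d],-1)@T[:3,:3].T+T[:3,3]
k=(P[...,2]>142)&(P[...,2]<151)
n,l,stt,ce=cv2.connectedComponentsWithStats(k.astype(np.uint8))
for i in range(1,n):
    if stt[i,4]>30:
        q_=P[l==i];print(stt[i],q_.mean(0).round(1),'crate',KQ.inv().apply(q_.mean(0)-Kt).round(1))
E
```

```text
time: 27.55
tool_pos: [566.6, 171.2, 238.0]
tcp_rot: [179.4, 0.0, 98.4]
ft_force: [0.7, 0.5, 0.8]
finger_gap: 42.9
t 27.70 tcp [563.8 170.6 231.4] [1.80e+02 1.00e-01 9.84e+01] F [ 0.3  0.2 -1.5] gap 42.7 q [11.9  5.1 84.8 -0.1 90.   3.5]
[300 111  23  24 384] [547.1 231.1 143.3] crate [ 22.5  -0.7 143.3]
[306 182  21  20 318] [560.6 169.9 143.3] crate [ 27.  -63.2 143.3]
```

View pics/w23.png

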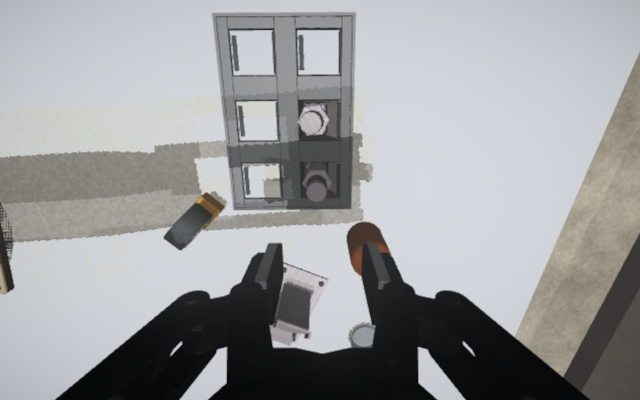

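View pics/s23a.png

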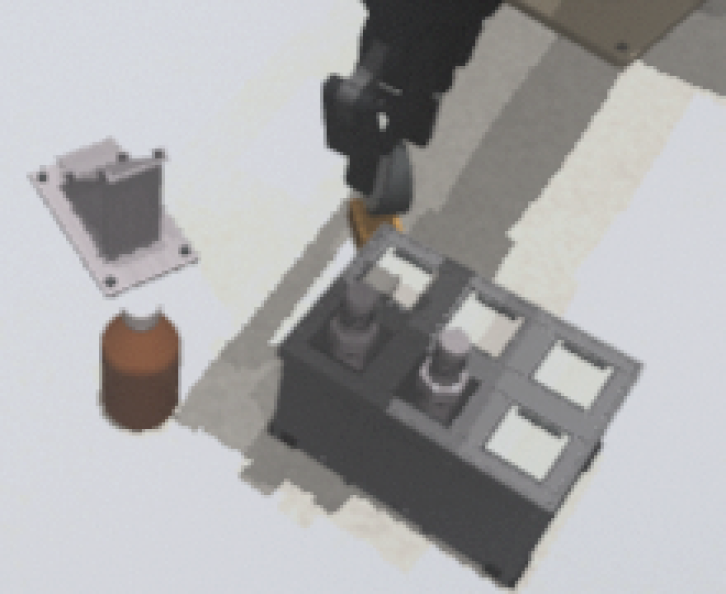

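```bash
python3 - <<'E'
from h import *
st();print(r.hand_in())
E
```

```text
t 27.70 tcp [563.8 170.6 231.4] [1.80e+02 1.00e-01 9.84e+01] F [ 0.3  0.2 -1.5] gap 42.7 q [11.9  5.1 84.8 -0.1 90.   3.5]
the job is handed in; nothing more can be done
None
```

The loose cylinder now stands cap up on the floor of cell3, and I handed the job in at 27.7 s of the 72 s allowed.

- **Cradle step:** I picked the cylinder up by its barrel and laid it in the cradle with its foot against the ledge and its cap up the slope, then let go.
- **Finding an empty cell:** Cells 0, 1 and 2 stopped firmly at 38–49 N, so they hold short cylinders. Cell3's flap swung right down with no noticeable force. I did not probe cell5.
- **Storing:** I took the cylinder by the cap and lowered it through cell3's flap. It met the floor at the height I expected, with about 5–6 N of contact force. I then opened the fingers and withdrew straight up.

**Last checks:** The cap is at the same height as the stored cylinder's, about 143 mm in the depth image, against 146 mm nominal. It sits about 3.5 mm toward crate -x of where I released it, because the open flap pushes on it. At most that is a lean of about 2°. The gripper is clear and the wrist force is near zero. The bystanders I could see (gauge, beaker, bottle) and the stored cylinder look undisturbed. I made no separate check of the wrench.

Three things disagreed with the description:
- **Tool point:** The reported TCP lay about 31–34 mm beyond the real fingertips. My first probe of cell1 therefore never touched the flap and wrongly looked empty. I caught this in the wrist depth image and probed that cell again.
- **Cradle:** Its seat is about 10 mm further along +y from the base-plate centre than I had assumed.
- **Cylinder:** The barrel is not centred on mid-length. It sits about 11 mm toward the foot.

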